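# Uncap the last yoghurt jar and close the hood

### The arm

A 7-joint arm with a two-finger parallel gripper is mounted at the origin on a cart in front of the work surface, level with it; the furniture and walls round the work are solid. World frame = base frame: x ahead of the robot, y to its left, z up, the work surface at z = 0. Lengths are in m, angles in degrees, forces in N, time in s.
With the tool pointing down it reaches from about 0.4 to 0.925 m from the base axis. Payload 5.6 kg.
Tool frame: the origin (TCP) lies at the very end of the fingers, on their centre line; the grasp point (between the pads) lies 19 mm behind it (arm.tcp_to_grasp is the distance from the TCP to the grasp point, in m); z points along the fingers, y is the line along which they close (so a half turn about z gives the same grasp; the last joint's range is limited). The gripper opens to 85 mm and grips with 20 to 120 N. Pads are 22 mm wide; open, the fingers measure 114 mm over their backs; the gripper's body (76 mm by 85 mm) begins 54 mm behind the grasp point. The pads swing forward as they close: fully open they stand 13 mm farther back than shut.
Start: joints at [-77.063, 26.786, -0.665, 91.828, 0.344, 61.387, -3.226], TCP at [0.173, 0.627, 0.231] pointing down, gripper open.
Joint ranges: [-144.91, 144.91], [-17.63, 115.5], [-89.93, 88.59], [15.96, 139.68], [-74.01, 254.01], [8.47, 105.57], [-167.45, 167.45]. Speed limits (degrees/s): [147.25, 147.25, 180, 180, 180, 180, 180].

### API

Orientations are given as a 3x3 rotation matrix whose columns are the frame's x, y, z axes.
In Python, from cell import telemetry, snapshot, get_calibration, order, arm gives the robot as it stands.
- The arm moves only by the tool play_rows, never from a script. Its argument "commands" is a list of rows, each an object with "translation": the shift along the tool's x, y, z in m, a list of three; "rot": the turn, a rotation vector about the tool's x, y, z in rad, a list of three; "claw": the opening, from 0 (shut) to 1 (fully open). In form: [{"translation": [dx, dy, dz], "rot": [rx, ry, rz], "claw": claw}, ...]. A call has 1 to 10 rows; each row is the pose to reach, as a shift and turn from the pose commanded when the call began, along the tool's axes at that moment; what a row does not reach only later rows make up. A row lasts 1/8 s, in which the tool goes at most 62.5 mm and 10.7 degrees, less where a joint would pass 70% of its speed; a pose out of reach is approached as far as the arm can. A call with a gripper value outside its range is refused whole. The fingers move at their own pace and stop on an object; "newtons" is the grip in N (left out, the last holds). Time passes only in rows, so rows that repeat a pose let the fingers close. It gives the time, the measured TCP pose, the force, the opening and the grip force at its end, in the units of the state.
- telemetry.get_obs(): the state, without advancing time (a new reading comes with each control period).
- snapshot(name): name is "scene" or "top" or "wrist"; returns the picture (384x512x3 uint8, red, green, blue); there is no depth.
- get_calibration(name): a dict with "camera_matrix" (3x3 intrinsics, pixels), "R" (3x3) and "t" (3): a world point X has camera coordinates R X + t. Camera axes: x right, y down, z forward; pixel columns grow to the right and rows downward; lengths in m; the calibration is good to about 2 mm. A picture is of the moment at which its call begins: read the wrist's pose just before it. get_calibration takes no time and is no camera call; for the wrist camera it gives the pose at the moment of the call.
- order.job_done(): hands the job in; it is judged then, once.
The state is a dict: "time": time; "joints": joint angles; "dq": joint speeds; "joint_torque": joint torques, N m; "tool_pos": TCP position; "eef_rot": TCP orientation; "contact_force": force on the tool from outside, world axes, zero at the start; "wrist_torque": the same for the moment, N m; "width": finger opening in m; "grip_force": force on a finger pad.
Only numpy, scipy, OpenCV 4.12 (cv2) and the standard library are available. Lean on these libraries where they do the work, as an engineer would, in place of code of your own. Each camera call takes 0.05 s, during which the arm holds its last target. There are 200 camera calls.

### The job

The yoghurt maker is to be started, but one of its three jars still has its snug cap on. Take the forked cap puller from the board, slide its fork under the cap's flange and pull the cap straight up off the jar, touching the cap only with the puller; then stand the puller upright on the board again with the cap lying on its fork, and let go. Last, take the bar of the hood and lower the hood gently until it is fully closed, leaving the spice jar, the bowl and the cream pot where they are.

Things in the scene. Friction and masses are not known exactly. Their poses are not given: they have to be found in the camera images.
- maker: Grey base of the yoghurt maker, a block 180 (x) x 270 (y) x 62 mm high, fixed. Origin: centre of its underside; x points from its front (robot side) to its rear, z up. Three white jars are locked in its deck in a row along y, at x = 15 mm, y = -78, 0, 78 mm; which one is capped varies. The jars cannot move.
- jar_neck (a point): On the axis of the capped jar, at the height of the seated cap's lower edge; axes parallel to the maker's. The neck is 37 mm in diameter and ends 14 mm above this point. The jar's shoulder is 12 mm below it at the neck and slopes down outward, which leaves a 12 mm gap under the flange; the deck is 20 mm below it.
- cap_edge (a point): Centre of the lower edge of the aluminium cap; z up. Cap 26 mm tall, 50 mm in diameter, with a flat flange 60 mm in diameter, 3 mm thick, round its lower edge; 60 g, loose, snapped on the neck by spring lugs. It pops free after about 6 mm of straight upward pull, with 5 to 12 N; 16 mm up it is clear of the neck.
- puller_grip (a point): Middle of the puller's wooden handle, 18 mm square, 74 mm long, 35 mm from its top end. Axes are the puller's: x the way the prongs point, z up. The handle leans back 40 degrees from vertical, rising along (-0.643, 0, 0.766). Grasp it across y with the gripper tilted along the handle. The fork point lies at +63, 0, -75 mm from here. Puller: loose, 120 g.
- puller_fork (a point): Where the cap's axis belongs on the puller's steel fork, level with the prongs' top faces; axes the puller's. Two level prongs 8 mm wide, 5 mm thick, along x at y = +-27.5 mm (47 mm between), tips 30 mm ahead of this point; the cross bar's front face is 34 mm behind it. The puller stands by itself on the fork's underside, 5 mm below. A 16 mm upright joins cross bar and handle.
- board: Dark wooden board 200 (x) x 180 (y) x 12 mm, lying fixed on the worktop; origin: centre of its underside. The puller stands on it at the start and must stand on it at the end.
- hood (a joint): Hinge of the hood, rad: 0 closed, about 1 open at the start. Stiff: the hood stays where it is left and takes 2 to 7 N at its bar to move. The hood is a white shell 180 x 270 x 42 mm; open, it leans forward over the jars and leaves too little room there for an upright gripper to work.
- hood_hinge (a point): Middle of the hood's hinge axis, at the rear upper edge of the base; the axis runs along the maker's y; axes are the maker's.
- hood_bar (a point): Centre of the steel bar at the hood's front: round, 14 mm in diameter, 34 mm long, along the maker's y, free at both ends, on a 12 mm stem 30 mm out from the hood's front wall. Pinch it across its ends; it can turn between the fingers. Hood closed, it is 210 mm in front of the hinge and 14 mm above; it moves on a circle about the hinge.
- spice_jar: Bystander: upright spice jar 44 x 44 x 96 mm, loose; origin at the centre of its underside. Leave it.
- bowl_1: Bystander: small white bowl 117 x 119 x 55 mm, loose; origin at the centre of its underside. Leave it.
- cream_pot: Bystander: low round pot 90 x 90 x 32 mm, loose; origin at the centre of its underside. Leave it.
- puller: The puller as a whole; origin at the centre of its underside, 5 mm below the fork point.
- cap: The cap as a whole; origin at the centre of its underside, the same point as the cap edge.
Mind the look-alikes: they are no part of the job. What is shaped like the cap but pink is not meant.

How it is judged (in metres and radians):
On the way, in this order (a step that is already met when the one before it is completed fails the run):
1. the cap is off, lifted straight up on the puller's fork: its lower edge at least 13 mm above where it sat and within 20 mm of the jar's axis, with the puller bearing it (z of cap_edge in the frame of jar_neck above 0.013 m and horizontal distance between cap_edge and jar_neck below 0.02 m and contact force between cap and puller above 0.1 N), for 0.05 s.
2. the puller stands upright and released on the board with the cap lying on its fork, the hood still open (x of cap_edge in the frame of board between -0.1 and 0.1 m and y of cap_edge in the frame of board between -0.09 and 0.09 m and x of puller_fork in the frame of board between -0.1 and 0.1 m and y of puller_fork in the frame of board between -0.09 and 0.09 m and z of cap_edge in the frame of board below 0.03 m and z of puller_fork in the frame of board below 0.024 m and x of cap_edge in the frame of puller_fork between -0.02 and 0.02 m and y of cap_edge in the frame of puller_fork between -0.012 and 0.012 m and angle between puller_fork's own z axis and vertical below 0.12 rad and angle between cap_edge's own z axis and vertical below 0.2 rad and contact force between the fingers and puller below 0.2 N and value of joint hood above 0.5 rad), for 0.2 s.
At the end, for the whole second after the job is handed in: Hood closed (under 0.05 rad). Puller released, upright (within 0.12 rad), fork point over the board and under 24 mm above its underside; cap level on the fork (within 0.2 rad; 20 mm along, 12 mm across of the fork point; edge under 30 mm up); both at rest (x of cap_edge in the frame of board between -0.1 and 0.1 m and y of cap_edge in the frame of board between -0.09 and 0.09 m and x of puller_fork in the frame of board between -0.1 and 0.1 m and y of puller_fork in the frame of board between -0.09 and 0.09 m and z of cap_edge in the frame of board below 0.03 m and z of puller_fork in the frame of board below 0.024 m and x of cap_edge in the frame of puller_fork between -0.02 and 0.02 m and y of cap_edge in the frame of puller_fork between -0.012 and 0.012 m and angle between puller_fork's own z axis and vertical below 0.12 rad and angle between cap_edge's own z axis and vertical below 0.2 rad and contact force between the fingers and puller below 0.2 N and value of joint hood below 0.05 rad and linear speed of each of cap, puller below 0.03 m/s); the robot touches nothing.
It fails at once if the gripper or arm touches the cap (contact force between any of the fingers, the arm and cap above 0.5 N).
It fails at once if the hood is slammed (faster than 2 rad/s downward) (velocity of joint hood below -2 rad/s).
It fails at once if a bystander is moved more than 30 mm (distance of any of spice_jar, bowl_1, cream_pot from where it was at the start of the episode above 0.03 m).
It also fails if it takes over 72 s, if anything falls off the work surface, if the arm or the gripper's body presses on something with over 40 N, if the wrist force passes 120 N, or if a joint passes its speed limit or range.

## Working session

There is one attempt and no reset: what is moved stays moved. The work goes in short steps, Python scripts to look and compute and a tool call to move; the robot and the scene stay as the last step left them, time stands still between calls to the robot, and variables do not carry over. Pictures are saved under pics/ and viewed, at most 10 in all, crops included, and the job is handed in when it is done.

Besides the shell and the picture viewer there is one more tool, called after "Call:" in YAML: its name, and indented under it one key for each argument. play_rows: Moves the arm, as the interface text tells. Its arguments: {"type":"object","properties":{"commands":{"type":"array"},"newtons":{"type":"number"}},"required":["commands"]}

```bash
ls; mkdir -p pics; python3 - <<'E'
from cell import telemetry, snapshot, get_calibration, arm
import cv2, numpy as np
o=telemetry.get_obs(); print(o['time'],o['tool_pos'],np.round(o['eef_rot'],3),o['width'],o['contact_force']); print([a for a in dir(arm) if a[0]!='_'])
for n in ['scene','top']:
    im=snapshot(n); cv2.imwrite(f'pics/{n}0.png',cv2.resize(im[:,:,::-1],(800,600),interpolation=cv2.INTER_CUBIC)); cv2.imwrite(f'{n}0.png',im[:,:,::-1]); c=get_calibration(n); print(n,np.round(c['camera_matrix'],1).tolist(),np.round(c['R'],3).tolist(),np.round(c['t'],3), -c['R'].T@c['t'])
E
```

```text
pics
0.0 [0.17253011 0.62610085 0.23031253] [[-0.964  0.266 -0.   ]
 [ 0.266  0.964 -0.002]
 [-0.    -0.002 -1.   ]] 0.08535451903969885 [-0.21925922 -0.46199164 -0.5056043 ]
['MotionError', 'tcp_to_grasp']
scene [[445.7, 0.0, 252.4], [0.0, 445.7, 189.7], [0.0, 0.0, 1.0]] [[0.616, -0.787, 0.009], [-0.492, -0.394, -0.776], [0.615, 0.474, -0.63]] [-0.322  0.403  0.922] [-0.16929346 -0.53222393  0.896516  ]
top [[373.8, 0.0, 258.7], [0.0, 373.8, 191.1], [0.0, 0.0, 1.0]] [[0.002, -1.0, 0.001], [-0.929, -0.003, -0.369], [0.369, -0.0, -0.929]] [0.069 0.567 1.021] [0.14973455 0.07069488 1.15824433]
```

View pics/scene0.png

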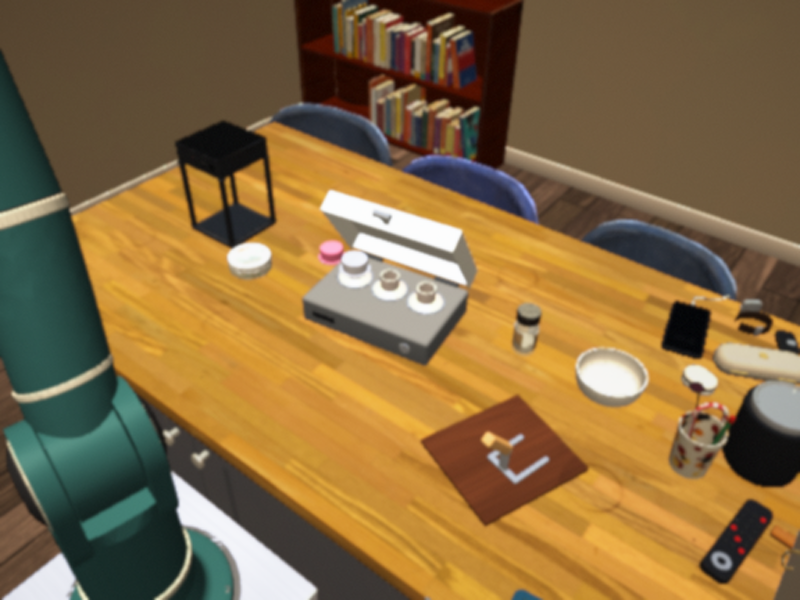

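View pics/top0.png

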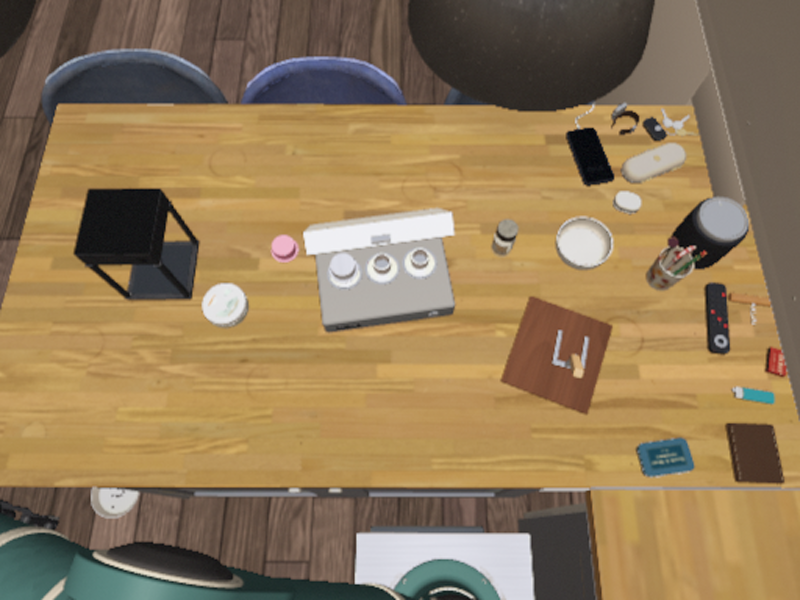

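Scene (800x600 view) shows the silver-capped jar at (355,265), two bare jars at (390,283) and (427,297), the pink look-alike at (331,250), the puller on the board at (505,460), the hood bar at (381,215). In the top view the same are at (342,265), (382,265), (420,260), (284,247), (570,355) and (380,239). I choose the silver cap, i.e. the left jar (+y), and check it in a crop.

```bash
cat > h.py <<'E'
import cv2, numpy as np
from cell import telemetry, snapshot, get_calibration, arm
def ray(n,uv,c=None):
    c=c or get_calibration(n); R=np.array(c['R']);t=np.array(c['t'])
    d=R.T@np.linalg.inv(c['camera_matrix'])@np.array([uv[0],uv[1],1.]); return -R.T@t,d
def onz(n,uv,z,c=None):
    o,d=ray(n,uv,c); return o+d*(z-o[2])/d[2]
def proj(n,X,c=None):
    c=c or get_calibration(n); p=np.array(c['camera_matrix'])@(np.array(c['R'])@X+np.array(c['t'])); return p[:2]/p[2]
def tri(a,b):
    (o1,d1),(o2,d2)=a,b; d1=d1/np.linalg.norm(d1);d2=d2/np.linalg.norm(d2)
    s=np.linalg.lstsq(np.c_[d1,-d2],o2-o1,rcond=None)[0]; p,q=o1+s[0]*d1,o2+s[1]*d2
    return (p+q)/2,np.linalg.norm(p-q)
E
python3 - <<'E'
import cv2,numpy as np
t=cv2.imread('top0.png')
a=t[130:220,190:300]; b=t[185:270,315:400]
A=cv2.resize(a,(770,630)[:2] if 0 else (400,327),interpolation=cv2.INTER_CUBIC);B=cv2.resize(b,(400,400),interpolation=cv2.INTER_CUBIC)
s=cv2.imread('scene0.png')
C=cv2.resize(s[115:235,190:310],(400,300),interpolation=cv2.INTER_CUBIC) if 0 else cv2.resize(s[110:230,190:310],(300,300),interpolation=cv2.INTER_CUBIC)
D=cv2.resize(s[250:340,265:385],(400,300),interpolation=cv2.INTER_CUBIC)
W=np.zeros((600,800,3),np.uint8)
W[:300,:400]=cv2.resize(t[130:220,190:310],(400,300),interpolation=cv2.INTER_CUBIC)
W[:300,400:]=cv2.resize(t[185:275,310:430],(400,300),interpolation=cv2.INTER_CUBIC)
W[300:,:400]=cv2.resize(s[120:225,185:325],(400,300),interpolation=cv2.INTER_CUBIC)
W[300:,400:]=D
cv2.imwrite('pics/crops.png',W)
E
```

```text
(no output)
```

View pics/crops.png

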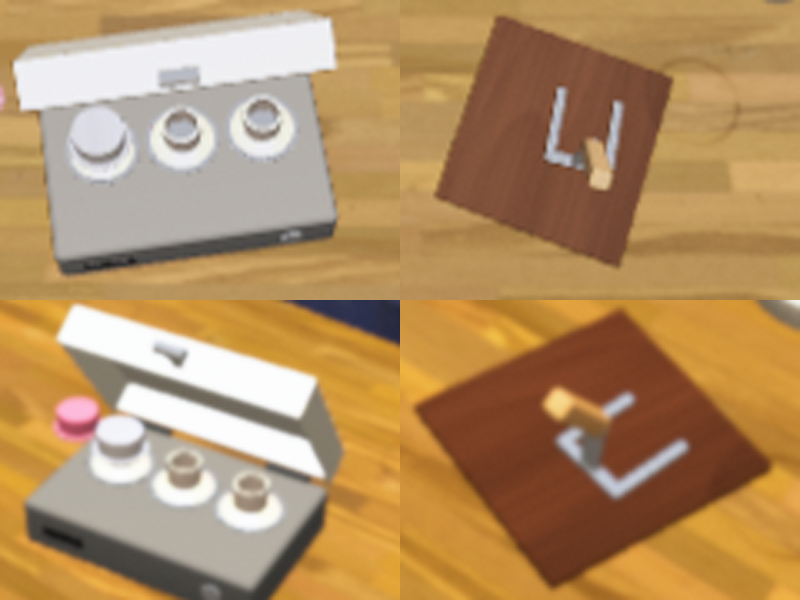

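Crops confirm: silver-capped jar at the left, bare necks next to it, a pink decoy outside; puller prong tips at crop (561,88) and (618,102), cross bar near (550..612,160), handle toward the robot. Converting these points.

```bash
python3 - <<'E'
from h import *
P=lambda n,u,v,z:np.round(onz(n,(u,v),z),4)
TL=lambda u,v:(190+u/3.333,130+v/3.333); TR=lambda u,v:(310+(u-400)/3.333,185+v/3.333)
SL=lambda u,v:(185+u/2.857,120+(v-300)/2.857); SR=lambda u,v:(265+(u-400)/3.333,250+(v-300)/3.333)
for nm,a,b,z in [('cap',(97,132),(119,432),.108),('n2',(182,119),(186,459),.096),('n3',(263,108),(252,484),.096),('frontR',(335,220),(259,578),.062),('frontL',(60,259),(28,508),.062)]:
    print(nm,P('top',*TL(*a),z),P('scene',*SL(*b),z))
for nm,a,b,z in [('tipL',(561,88),(632,397),.017),('tipR',(618,102),(686,443),.017),('cornL',(549,160),(562,440),.017),('cornR',(609,174),(615,494),.017)]:
    print(nm,P('top',*TR(*a),z),P('scene',*SR(*b),z))
for a in [(497,15),(673,77),(620,267),(436,197)]: print('board',P('top',*TR(*a),.012))
print('bar',tri(ray('top',TL(179,76)),ray('scene',SL(170,352))))
print('handle end',tri(ray('top',TR(599,183)),ray('scene',SR(558,403))))
E
```

```text
cap [0.6383 0.1932 0.108 ] [0.6388 0.1901 0.108 ]
n2 [0.6576 0.115  0.096 ] [0.6585 0.116  0.096 ]
n3 [0.6694 0.0385 0.096 ] [0.6675 0.0379 0.096 ]
frontR [ 0.5691 -0.0295  0.062 ] [ 0.5888 -0.0292  0.062 ]
frontL [0.5295 0.2275 0.062 ] [0.5267 0.2188 0.062 ]
tipL [ 0.5339 -0.2502  0.017 ] [ 0.5362 -0.2519  0.017 ]
tipR [ 0.5198 -0.3036  0.017 ] [ 0.5233 -0.3046  0.017 ]
cornL [ 0.4622 -0.232   0.017 ] [ 0.469  -0.2319  0.017 ]
cornR [ 0.4488 -0.2871  0.017 ] [ 0.452  -0.2866  0.017 ]
board [ 0.6117 -0.1954  0.012 ]
board [ 0.5471 -0.3617  0.012 ]
board [ 0.3625 -0.2891  0.012 ]
board [ 0.4276 -0.124   0.012 ]
bar (array([0.6264842 , 0.11162098, 0.2440668 ]), np.float64(0.0010899335160759877))
handle end (array([ 0.41631972, -0.24742908,  0.11932416]), np.float64(0.005316680846106936))
```

Measurements agree (neck spacing 78 mm, prong spacing 55 mm, handle end right where the geometry says). Planning the approach to the puller handle.

```bash
cat >> h.py <<'E'
from scipy.spatial.transform import Rotation as Ro
def frame(yaw,tilt):  # tool y = frame's y; tool z = forward*sin(tilt) - up*cos(tilt); degrees
    y,t=np.radians([yaw,tilt]); f=np.array([np.cos(y),np.sin(y),0]); yy=np.array([-np.sin(y),np.cos(y),0])
    z=f*np.sin(t)-np.array([0,0,np.cos(t)]); return np.c_[np.cross(yy,z),yy,z]
def go(p,R,o=None):
    o=o or telemetry.get_obs(); R0=np.array(o['eef_rot']); p0=np.array(o['tool_pos'])
    print('translation',np.round(R0.T@(p-p0),4).tolist(),'rot',np.round(Ro.from_matrix(R0.T@R).as_rotvec(),4).tolist())
E
python3 - <<'E'
from h import *
o=telemetry.get_obs()
F=np.array([.499,-.2675,.017]); R=frame(-14.6,40); Y=frame(-14.6,0)
f=-Y[:,0]; print(f)
grip=F-.063*f+np.array([0,0,.075]); print('grip',grip)
print('via');go(np.array([.43,.25,.30]),frame(-14.6,0))
print('via2');go(np.array([.40,-.12,.25]),frame(-14.6,20))
print('pre');go(grip+(.019-.09)*R[:,2],R)
E
```

```text
[ 0.96770917 -0.25206936  0.        ]
grip [ 0.43803432 -0.25161963  0.092     ]
via
translation [-0.3481, -0.2944, -0.0691] rot [-0.0016, 0.0001, -0.014]
via2
translation [-0.4175, -0.659, -0.0185] rot [-0.004, -0.349, -0.0136]
pre
translation [-0.4435, -0.7762, 0.0853] rot [-0.0064, -0.698, -0.0129]
```

Call:
play_rows:
  commands:
    - {"translation": [-0.348, -0.294, -0.069], "rot": [0, 0, -0.014], "claw": 1}
    - {"translation": [-0.348, -0.294, -0.069], "rot": [0, 0, -0.014], "claw": 1}
    - {"translation": [-0.348, -0.294, -0.069], "rot": [0, 0, -0.014], "claw": 1}
    - {"translation": [-0.348, -0.294, -0.069], "rot": [0, 0, -0.014], "claw": 1}
    - {"translation": [-0.348, -0.294, -0.069], "rot": [0, 0, -0.014], "claw": 1}
    - {"translation": [-0.348, -0.294, -0.069], "rot": [0, 0, -0.014], "claw": 1}
    - {"translation": [-0.348, -0.294, -0.069], "rot": [0, 0, -0.014], "claw": 1}
    - {"translation": [-0.418, -0.659, -0.019], "rot": [0, -0.349, -0.014], "claw": 1}
    - {"translation": [-0.418, -0.659, -0.019], "rot": [0, -0.349, -0.014], "claw": 1}
    - {"translation": [-0.418, -0.659, -0.019], "rot": [0, -0.349, -0.014], "claw": 1}

```text
time: 1.35
tool_pos: [0.4068, 0.0825, 0.2732]
eef_rot: [[-0.911, 0.248, 0.33], [0.232, 0.969, -0.088], [-0.342, -0.004, -0.94]]
contact_force: [1.4, -0.3, 1.1]
width: 0.0853
grip_force: 0.0
```

```bash
python3 - <<'E'
from h import *
o=telemetry.get_obs(); print(o['time'],np.round(o['tool_pos'],4),np.round(o['joints'],1))
F=np.array([.499,-.2675,.017]); R=frame(-14.6,40); f=-frame(-14.6,0)[:,0]
grip=F-.063*f+np.array([0,0,.075])
go(np.array([.40,-.12,.25]),frame(-14.6,20));go(grip+(.019-.09)*R[:,2],R)
E
```

```text
1.35 [0.4068 0.0825 0.2732] [-43.1 -10.1  15.5 131.9  23.   45.1  33.6]
translation [-0.0329, -0.1978, 0.0375] rot [-0.0021, -0.0, 0.0051]
translation [-0.0197, -0.3153, 0.1434] rot [-0.0012, -0.3491, 0.0054]
```

Call:
play_rows:
  commands:
    - {"translation": [-0.033, -0.198, 0.038], "rot": [0, 0, 0.005], "claw": 1}
    - {"translation": [-0.033, -0.198, 0.038], "rot": [0, 0, 0.005], "claw": 1}
    - {"translation": [-0.033, -0.198, 0.038], "rot": [0, 0, 0.005], "claw": 1}
    - {"translation": [-0.02, -0.315, 0.143], "rot": [0, -0.349, 0.005], "claw": 1}
    - {"translation": [-0.02, -0.315, 0.143], "rot": [0, -0.349, 0.005], "claw": 1}
    - {"translation": [-0.02, -0.315, 0.143], "rot": [0, -0.349, 0.005], "claw": 1}
    - {"translation": [-0.02, -0.315, 0.143], "rot": [0, -0.349, 0.005], "claw": 1}
    - {"translation": [-0.02, -0.315, 0.143], "rot": [0, -0.349, 0.005], "claw": 1}

```text
time: 2.35
tool_pos: [0.382, -0.1014, 0.269]
eef_rot: [[-0.874, 0.188, 0.447], [0.199, 0.98, -0.022], [-0.442, 0.069, -0.894]]
contact_force: [-0.1, 0.8, -0.2]
width: 0.0858
grip_force: 0.0
```

```bash
python3 - <<'E'
from h import *
o=telemetry.get_obs(); print(o['time'],np.round(o['tool_pos'],4),np.round(o['joints'],1))
F=np.array([.499,-.2675,.017]); R=frame(-14.6,40); f=-frame(-14.6,0)[:,0]
grip=F-.063*f+np.array([0,0,.075])
go(grip+(.019-.09)*R[:,2],R);go(grip+(.019)*R[:,2],R)
c=get_calibration('wrist');im=snapshot('wrist');cv2.imwrite('w1.png',im[:,:,::-1]);
for X in [grip, grip+.035*-R[:,2], F]: print(proj('wrist',X,c)*800/512)
cv2.imwrite('pics/w1.png',cv2.resize(im[:,:,::-1],(800,600)))
E
```

```text
2.35 [ 0.382  -0.1014  0.269 ] [ 30.5 -14.6 -13.6 137.8 -18.3  31.6 108.2]
translation [0.0162, -0.1422, 0.1181] rot [0.0941, -0.2407, 0.0168]
translation [-0.0051, -0.1508, 0.2051] rot [0.0941, -0.2407, 0.0168]
[173.79653153 270.07157411]
[153.56812616 268.52339486]
[213.1340983 273.142804 ]
```

View pics/w1.png

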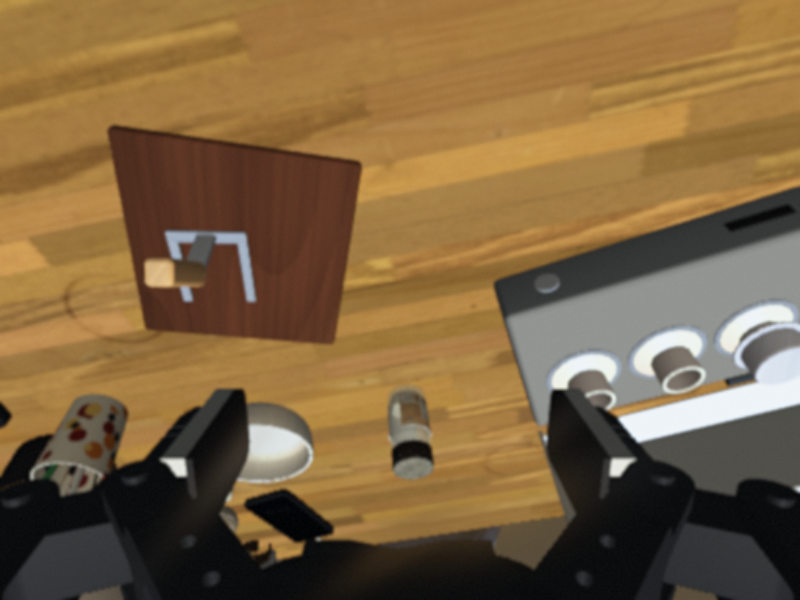

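The view shows the puller where predicted (handle end at (158,272), prongs at columns 185 and 250). The elbow swung over, so I continue.

Call:
play_rows:
  commands:
    - {"translation": [0.016, -0.142, 0.06], "rot": [0.094, -0.05, 0.017], "claw": 1}
    - {"translation": [0.016, -0.142, 0.06], "rot": [0.094, -0.05, 0.017], "claw": 1}
    - {"translation": [0.016, -0.142, 0.118], "rot": [0.094, -0.241, 0.017], "claw": 1}
    - {"translation": [0.016, -0.142, 0.118], "rot": [0.094, -0.241, 0.017], "claw": 1}
    - {"translation": [0.016, -0.142, 0.118], "rot": [0.094, -0.241, 0.017], "claw": 1}
    - {"translation": [0.016, -0.142, 0.118], "rot": [0.094, -0.241, 0.017], "claw": 1}

```text
time: 3.15
tool_pos: [0.4057, -0.2067, 0.2078]
eef_rot: [[-0.785, 0.239, 0.571], [0.202, 0.971, -0.129], [-0.586, 0.014, -0.81]]
contact_force: [-0.1, 0.5, -1.6]
width: 0.0856
grip_force: 0.0
```

```bash
python3 - <<'E'
from h import *
o=telemetry.get_obs(); print(o['time'],np.round(o['tool_pos'],4),np.round(o['joints'],1),'tiltz',np.round(np.array(o['eef_rot'])[:,2],3))
for ti in (40,30,25):
    F=np.array([.499,-.2675,.017]); R=frame(-14.6,ti); f=-frame(-14.6,0)[:,0]
    grip=F-.063*f+np.array([0,0,.075])
    print(ti);go(grip+(.019-.09)*R[:,2],R);go(grip+(.019)*R[:,2],R)
E
```

```text
3.15 [ 0.4057 -0.2067  0.2078] [107.5   3.4 -75.5 139.6 -56.8  10.1 162.8] tiltz [ 0.571 -0.129 -0.81 ]
40
translation [0.0385, -0.0362, 0.0473] rot [0.0195, -0.0725, 0.002]
translation [0.032, -0.0379, 0.137] rot [0.0195, -0.0725, 0.002]
30
translation [0.0261, -0.0362, 0.0474] rot [0.0193, 0.102, 0.0037]
translation [0.0353, -0.0379, 0.137] rot [0.0193, 0.102, 0.0037]
25
translation [0.02, -0.0362, 0.0483] rot [0.0191, 0.1893, 0.0045]
translation [0.0369, -0.0379, 0.1367] rot [0.0191, 0.1893, 0.0045]
```

Tilt 40° here drives j4/j6/j7 to their limits; I'll back off to an upright tool farther out, and use a smaller tilt (~22°).

```bash
python3 - <<'E'
from h import *
go(np.array([.47,-.26,.27]),frame(-14.6,0))
E
```

```text
translation [-0.0977, -0.0355, -0.0068] rot [0.018, 0.6256, 0.0087]
```

Call:
play_rows:
  commands:
    - {"translation": [-0.098, -0.036, -0.007], "rot": [0.018, 0.626, 0.009], "claw": 1}
    - {"translation": [-0.098, -0.036, -0.007], "rot": [0.018, 0.626, 0.009], "claw": 1}
    - {"translation": [-0.098, -0.036, -0.007], "rot": [0.018, 0.626, 0.009], "claw": 1}
    - {"translation": [-0.098, -0.036, -0.007], "rot": [0.018, 0.626, 0.009], "claw": 1}
    - {"translation": [-0.098, -0.036, -0.007], "rot": [0.018, 0.626, 0.009], "claw": 1}

```text
time: 3.78
tool_pos: [0.47, -0.2653, 0.2712]
eef_rot: [[-0.965, 0.253, 0.072], [0.253, 0.967, -0.005], [-0.071, 0.013, -0.997]]
contact_force: [-0.1, 1.4, -0.5]
width: 0.0855
grip_force: 0.0
```

```bash
python3 - <<'E'
from h import *
o=telemetry.get_obs(); print(o['time'],np.round(o['tool_pos'],4),np.round(o['joints'],1),'tiltz',np.round(np.array(o['eef_rot'])[:,2],3))
for ti in (22,):
    F=np.array([.499,-.2675,.017]); R=frame(-14.6,ti); f=-frame(-14.6,0)[:,0]
    grip=F-.063*f+np.array([0,0,.075])
    print(ti);go(grip+(.019-.09)*R[:,2],R);go(grip+(.019)*R[:,2],R)
E
```

```text
3.775 [ 0.47   -0.2653  0.2712] [ 60.2  16.5 -39.6 105.6  10.8  58.   92.1] tiltz [ 0.072 -0.005 -0.997]
22
translation [0.0689, 0.0036, 0.1088] rot [0.0127, -0.3125, -0.004]
translation [0.0413, 0.0026, 0.1944] rot [0.0127, -0.3125, -0.004]
```

Call:
play_rows:
  commands:
    - {"translation": [0, 0.003, 0], "rot": [0.013, 0.07, -0.004], "claw": 1}
    - {"translation": [0.069, 0.004, 0.109], "rot": [0.013, -0.312, -0.004], "claw": 1}
    - {"translation": [0.069, 0.004, 0.109], "rot": [0.013, -0.312, -0.004], "claw": 1}
    - {"translation": [0.069, 0.004, 0.109], "rot": [0.013, -0.312, -0.004], "claw": 1}
    - {"translation": [0.069, 0.004, 0.109], "rot": [0.013, -0.312, -0.004], "claw": 1}

```text
time: 4.4
tool_pos: [0.406, -0.2372, 0.1518]
eef_rot: [[-0.901, 0.246, 0.358], [0.232, 0.969, -0.082], [-0.367, 0.009, -0.93]]
contact_force: [0.1, -1.5, -0.4]
width: 0.0856
grip_force: 0.0
```

```bash
python3 - <<'E'
from h import *
o=telemetry.get_obs(); print(o['time'],np.round(o['tool_pos'],4),np.round(o['joints'],1),'tiltz',np.round(np.array(o['eef_rot'])[:,2],3))
for ti in (22,):
    F=np.array([.499,-.2675,.017]); R=frame(-14.6,ti); f=-frame(-14.6,0)[:,0]
    grip=F-.063*f+np.array([0,0,.075])
    print(ti);go(grip+(.019-.09)*R[:,2],R);go(grip+(.019)*R[:,2],R)
E
```

```text
4.4 [ 0.406  -0.2372  0.1518] [ 68.9  13.  -41.4 132.5   8.2  17.1  98.1] tiltz [ 0.358 -0.082 -0.93 ]
22
translation [-0.0097, -0.0059, -0.0028] rot [0.011, -0.0081, 0.0024]
translation [-0.0104, -0.0069, 0.0872] rot [0.011, -0.0081, 0.0024]
```

Call:
play_rows:
  commands:
    - {"translation": [-0.01, -0.006, 0.02], "rot": [0.011, -0.008, 0.002], "claw": 1}
    - {"translation": [-0.01, -0.007, 0.055], "rot": [0.011, -0.008, 0.002], "claw": 1}
    - {"translation": [-0.01, -0.007, 0.087], "rot": [0.011, -0.008, 0.002], "claw": 1}
    - {"translation": [-0.01, -0.007, 0.087], "rot": [0.011, -0.008, 0.002], "claw": 1}
    - {"translation": [-0.01, -0.007, 0.087], "rot": [0.011, -0.008, 0.002], "claw": 1}

```text
time: 5.03
tool_pos: [0.4527, -0.2566, 0.0788]
eef_rot: [[-0.894, 0.25, 0.371], [0.23, 0.968, -0.098], [-0.384, -0.002, -0.923]]
contact_force: [0.6, 0.6, 0.7]
width: 0.0854
grip_force: 0.0
```

```bash
python3 - <<'E'
from h import *
o=telemetry.get_obs(); print(o['time'],np.round(o['tool_pos'],4),np.round(o['joints'],1),'tiltz',np.round(np.array(o['eef_rot'])[:,2],3),o['contact_force'])
F=np.array([.499,-.2675,.017]); R=frame(-14.6,22); f=-frame(-14.6,0)[:,0]
grip=F-.063*f+np.array([0,0,.075])
go(grip+(.019)*R[:,2],R)
c=get_calibration('wrist');im=snapshot('wrist')
print([ (proj('wrist',X,c)*800/512).round() for X in (grip,grip+.035*-frame(-14.6,40)[:,2],F)])
cv2.imwrite('pics/w2.png',cv2.resize(im[:,:,::-1],(800,600)))
E
```

```text
5.025 [ 0.4527 -0.2566  0.0788] [ 55.4  25.2 -30.1 130.1  49.1   8.6  58.2] tiltz [ 0.371 -0.098 -0.923] [0.64413479 0.5693069  0.72853973]
translation [0.0094, 0.0012, 0.0009] rot [-0.0014, 0.0099, 0.0031]
[array([404., 397.]), array([407., 425.]), array([401., 363.])]
```

View pics/w2.png

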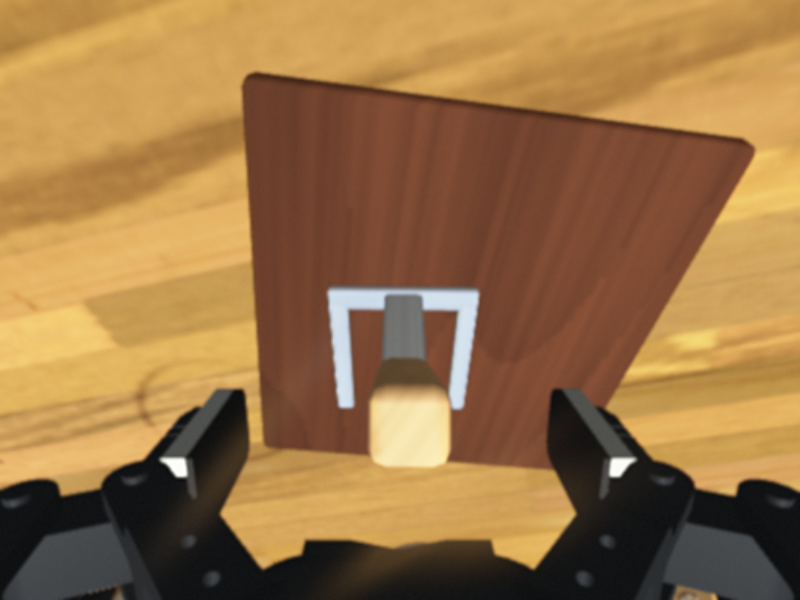

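Handle lies centred between the fingers (end at (410,428), predicted (407,425)), but j6 is at its limit; I ease the tilt to 16°.

```bash
python3 - <<'E'
from h import *
F=np.array([.499,-.2675,.017]); R=frame(-14.6,16); f=-frame(-14.6,0)[:,0]
grip=F-.063*f+np.array([0,0,.075])
go(grip+(.019)*R[:,2],R)
E
```

```text
translation [0.0115, 0.0015, 0.0014] rot [-0.0021, 0.1153, 0.0022]
```

Call:
play_rows:
  commands:
    - {"translation": [0.0115, 0.0015, 0.001], "rot": [-0.002, 0.115, 0.002], "claw": 1}
    - {"translation": [0.0115, 0.0015, 0.001], "rot": [-0.002, 0.115, 0.002], "claw": 1}
    - {"translation": [0.0115, 0.0015, 0.001], "rot": [-0.002, 0.115, 0.002], "claw": 1}

```text
time: 5.45
tool_pos: [0.4417, -0.2536, 0.0744]
eef_rot: [[-0.929, 0.254, 0.269], [0.244, 0.967, -0.071], [-0.278, -0.0, -0.961]]
contact_force: [-0.4, 0.9, 0.1]
width: 0.0853
grip_force: 0.0
```

```bash
python3 - <<'E'
from h import *
o=telemetry.get_obs(); print(o['time'],np.round(o['joints'],1),o['contact_force'])
F=np.array([.499,-.2675,.017]); R=frame(-14.6,16); f=-frame(-14.6,0)[:,0]
grip=F-.063*f+np.array([0,0,.075])
go(grip+(.019)*R[:,2],R)
E
```

```text
5.45 [ 62.2  28.3 -39.6 126.9  44.9  19.7  62.7] [-0.41517172  0.86599035  0.14619326]
translation [-0.0009, 0.001, 0.0009] rot [-0.0009, 0.0023, -0.0018]
```

Call:
play_rows:
  newtons: 80
  commands:
    - {"translation": [0, 0, 0], "rot": [0, 0, 0], "claw": 0}
    - {"translation": [0, 0, 0], "rot": [0, 0, 0], "claw": 0}
    - {"translation": [0, 0, 0], "rot": [0, 0, 0], "claw": 0}
    - {"translation": [0, 0, 0], "rot": [0, 0, 0], "claw": 0}
    - {"translation": [0, 0, 0], "rot": [0, 0, 0], "claw": 0}
    - {"translation": [0, 0, 0], "rot": [0, 0, 0], "claw": 0}
    - {"translation": [0, 0, 0], "rot": [0, 0, 0], "claw": 0}
    - {"translation": [0, 0, 0], "rot": [0, 0, 0], "claw": 0}

```text
time: 6.45
tool_pos: [0.4419, -0.2528, 0.0742]
eef_rot: [[-0.93, 0.253, 0.267], [0.243, 0.968, -0.07], [-0.276, 0.0, -0.961]]
contact_force: [-3.4, 2.0, 4.2]
width: 0.0171
grip_force: 77.9
```

```bash
python3 - <<'E'
from h import *
import json
o=telemetry.get_obs(); R=np.array(o['eef_rot']); p=np.array(o['tool_pos'])
print(o['time'],np.round(p,4),o['width'],o['grip_force'],np.round(o['joints'],1),o['contact_force'])
# puller frame: yaw from tool y, upright standing; origin fork point
yw=np.degrees(np.arctan2(-R[0,1],R[1,1])); print('yaw',yw)
P=Ro.from_euler('z',yw,degrees=True).as_matrix()
c=get_calibration('wrist');im=snapshot('wrist');cv2.imwrite('w3.png',im[:,:,::-1])
m=cv2.inRange(im,(150,160,170),(255,255,255)); m[:170]=m[:170]; print(cv2.connectedComponentsWithStats(m)[2][:6])
F=np.array([.499,-.2675,.017]); print('pred tips',[proj('wrist',F+P@[.03,s*.0275,0],c).round(1) for s in (1,-1)], 'corners',[proj('wrist',F+P@[-.042,s*.0315,0],c).round(1) for s in (1,-1)])
cv2.imwrite('pics/w3.png',cv2.resize(im[160:310,170:370,::-1],(800,600),interpolation=cv2.INTER_CUBIC))
E
```

```text
6.45 [ 0.4419 -0.2528  0.0742] 0.01709605320480707 77.93623924255371 [ 62.3  28.4 -39.8 126.9  44.9  19.9  62.7] [-3.37856993  1.99866683  4.16626408]
yaw -14.642237254259982
[[     0      0    512    384 193638]
 [   208    213     94     33   1382]
 [   217    272     11     11     71]
 [   282    272     10     11     66]
 [   234    274     43     41   1446]
 [   227    321      2      3      5]]
pred tips [array([290.8, 289.3]), array([220.1, 289.3])] corners [array([303.5, 214. ]), array([208. , 213.8])]
```

View pics/w3.png

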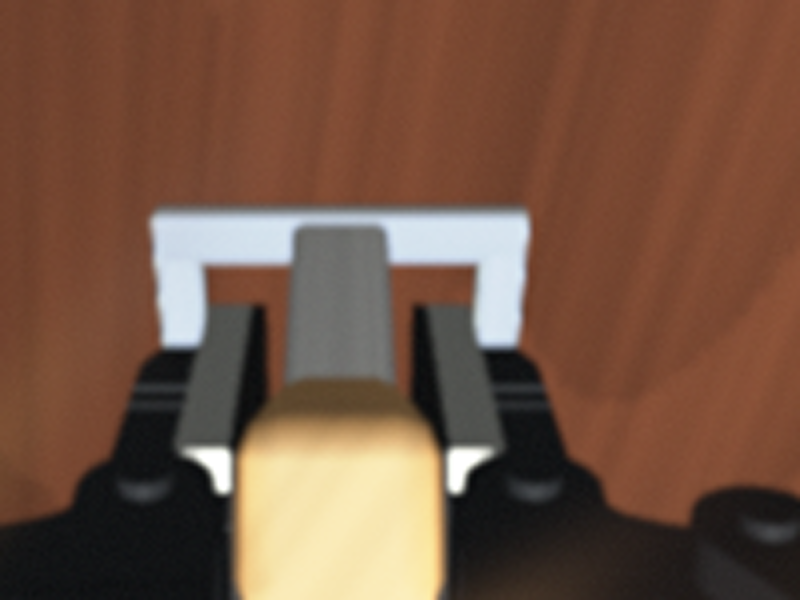

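Grip is good: fork corners at their predicted places (image 208/302, row 213). Now plan the transfer to the stand-off in front of the capped jar.

```bash
cat >> h.py <<'E'
REL=np.array([[-0.93,0.253,0.267],[0.243,0.968,-0.07],[-0.276,0,-0.961]]); _u,_,_v=np.linalg.svd(REL); REL=_u@_v
_P=Ro.from_euler('z',-14.64,degrees=True).as_matrix()
RREL=_P.T@REL; LOC=REL.T@(np.array([.499,-.2675,.017])-np.array([.4419,-.2528,.0742])); 
LOC[1]=0
def fork(p,yaw):
    R=Ro.from_euler('z',yaw,degrees=True).as_matrix()@RREL; return np.array(p)-R@LOC,R
def fnow():
    o=telemetry.get_obs(); R=np.array(o['eef_rot']); p=np.array(o['tool_pos'])+R@LOC; P=R@RREL.T
    print('t',round(o['time'],2),'fork',np.round(p,4),'yaw',np.degrees(np.arctan2(P[1,0],P[0,0])).round(2),'zax',P[:,2].round(3),'q',np.round(o['joints'],1),'F',np.round(o['contact_force'],1),'w',round(o['width'],4)); return p
E
python3 - <<'E'
from h import *
print(LOC, REL.T@(np.array([.499,-.2675,.017])-np.array([.4419,-.2528,.0742])));fnow()
J=np.array([.6395,.1915,.082]); d=np.array([np.cos(np.radians(10)),np.sin(np.radians(10)),0])
go(*fork([.499,-.2675,.10],-14.64))
go(*fork([.52,-.05,.14],0)); go(*fork(J-.095*d+[0,0,.05],10))
E
```

```text
[-0.04088234  0.          0.07125254] [-0.04088234  0.00022268  0.07125254]
t 6.5 fork [ 0.499  -0.2677  0.017 ] yaw -14.63 zax [-0.001 -0.     1.   ] q [ 62.3  28.4 -39.8 126.9  44.9  19.9  62.7] F [-2.   1.4  4.2] w 0.0171
translation [-0.0229, 0.0003, -0.0798] rot [0.0005, 0.0004, 0.0]
translation [-0.0025, 0.2011, -0.1272] rot [-0.0701, 0.0005, -0.2456]
translation [0.0269, 0.4157, -0.1273] rot [-0.1183, 0.0005, -0.4133]
```

Call:
play_rows:
  commands:
    - {"translation": [-0.012, 0, -0.042], "rot": [0, 0, 0], "claw": 0}
    - {"translation": [-0.023, 0, -0.08], "rot": [0, 0, 0], "claw": 0}
    - {"translation": [-0.013, 0.05, -0.105], "rot": [-0.02, 0, -0.06], "claw": 0}
    - {"translation": [-0.008, 0.1, -0.127], "rot": [-0.035, 0, -0.12], "claw": 0}
    - {"translation": [-0.005, 0.15, -0.127], "rot": [-0.05, 0, -0.18], "claw": 0}
    - {"translation": [-0.0025, 0.2, -0.127], "rot": [-0.07, 0, -0.245], "claw": 0}
    - {"translation": [0.005, 0.25, -0.127], "rot": [-0.082, 0, -0.29], "claw": 0}
    - {"translation": [0.012, 0.3, -0.127], "rot": [-0.095, 0, -0.33], "claw": 0}
    - {"translation": [0.02, 0.35, -0.127], "rot": [-0.107, 0, -0.37], "claw": 0}
    - {"translation": [0.027, 0.39, -0.127], "rot": [-0.118, 0, -0.413], "claw": 0}

```text
time: 7.75
tool_pos: [0.4813, 0.1418, 0.1886]
eef_rot: [[-0.946, -0.176, 0.272], [-0.169, 0.984, 0.048], [-0.276, -0.0, -0.961]]
contact_force: [1.6, -0.1, -1.4]
width: 0.0173
grip_force: 78.4
```

```bash
python3 - <<'E'
from h import *
fnow()
J=np.array([.6395,.1915,.082]); d=np.array([np.cos(np.radians(10)),np.sin(np.radians(10)),0])
go(*fork(J-.095*d+[0,0,.05],10))
E
```

```text
t 7.75 fork [0.5393 0.1522 0.1314] yaw 10.12 zax [-0. -0.  1.] q [ 31.7  19.3 -61.2 123.1  36.9  36.9  46.4] F [ 1.6 -0.1 -1.4] w 0.0173
translation [-0.0103, 0.0214, 0.0024] rot [0.0005, 0.0003, 0.002]
```

```bash
python3 - <<'E'
from h import *
J=np.array([.6395,.1915,.082]); d=np.array([np.cos(np.radians(10)),np.sin(np.radians(10)),0])
go(*fork(J-.085*d-[0,0,.0035],10))
E
```

```text
translation [-0.0051, 0.0214, 0.0565] rot [0.0005, 0.0003, 0.002]
```

Call:
play_rows:
  commands:
    - {"translation": [-0.01, 0.0215, 0.002], "rot": [0, 0, 0.002], "claw": 0}
    - {"translation": [-0.008, 0.0215, 0.03], "rot": [0, 0, 0.002], "claw": 0}
    - {"translation": [-0.005, 0.0215, 0.0565], "rot": [0, 0, 0.002], "claw": 0}
    - {"translation": [-0.005, 0.0215, 0.0565], "rot": [0, 0, 0.002], "claw": 0}

```text
time: 8.25
tool_pos: [0.4965, 0.1643, 0.134]
eef_rot: [[-0.948, -0.172, 0.268], [-0.165, 0.985, 0.047], [-0.272, 0.0, -0.962]]
contact_force: [-0.5, -0.2, -0.7]
width: 0.017
grip_force: 78.4
```

```bash
python3 - <<'E'
from h import *
F=fnow(); P=Ro.from_euler('z',10,degrees=True).as_matrix()
c=get_calibration('wrist');im=snapshot('wrist');cv2.imwrite('w4.png',im[:,:,::-1])
print('tips',[proj('wrist',F+P@[.03,s*.0275,0],c).round(1) for s in (1,-1)])
J=np.array([.6395,.1915,.082]); print('captop',proj('wrist',J+[0,0,.026],c).round(1),'flange L/R/front',[proj('wrist',J+P@v,c).round(1) for v in ([0,.03,.003],[0,-.03,.003],[-.03,0,.003])],'n2',proj('wrist',np.array([.6550,.1151,.096]),c))
s=snapshot('scene');cv2.imwrite('s4.png',s[:,:,::-1])
W=np.zeros((600,800,3),np.uint8);W[:300,:400]=cv2.resize(im[:,:,::-1],(400,300));W[300:]=cv2.resize(s[130:220,170:410,::-1],(800,300),interpolation=cv2.INTER_CUBIC)
t=snapshot('top');cv2.imwrite('t4.png',t[:,:,::-1]);W[:300,400:]=cv2.resize(t[140:215,190:290,::-1],(400,300),interpolation=cv2.INTER_CUBIC)
cv2.imwrite('pics/x4.png',W)
E
```

```text
t 8.25 fork [0.5543 0.1744 0.0766] yaw 9.91 zax [0.004 0.    1.   ] q [ 19.6  25.6 -51.7 123.1  47.9  33.6  34.2] F [-0.5 -0.2 -0.7] w 0.017
tips [array([290.4, 289.9]), array([219.7, 289.9])]
captop [257.6 370.8] flange L/R/front [array([292.8, 344. ]), array([222.1, 344. ]), array([257.6, 321.3])] n2 [162.89160632 357.73928622]
```

View pics/x4.png

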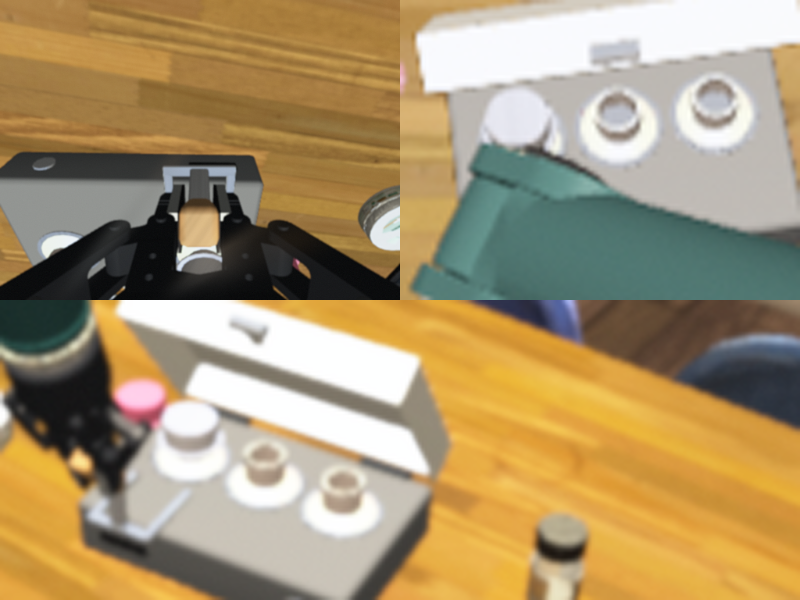

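Wrist part shows the fork over the maker's front, with the flange arc visible between the fingers at about (200,253), predicted (201,251). Scene part: prongs at flange level in front of the capped jar. I check the lateral offset numerically.

```bash
python3 - <<'E'
from h import *
im=cv2.imread('w4.png'); g=cv2.cvtColor(im,cv2.COLOR_BGR2GRAY)
for r in (318,321,324,327,330,335,340,346): print(r,g[r,222:294:3].tolist())
S=lambda u,v:(170+u/3.333,130+(v-300)/3.333)
print('cap',onz('scene',S(190,417),.108),'n2',onz('scene',S(267,456),.096),'n3',onz('scene',S(344,481),.096))
print('tips',onz('scene',S(188,491),.0766), onz('scene',S(125,533),.0766))
T=lambda u,v:(190+(u-400)/4,140+v/4)
print('cap',onz('top',T(519,117),.108),'n2',onz('top',T(619,112),.096),'n3',onz('top',T(716,98),.096))
E
```

```text
318 [17, 18, 94, 61, 240, 240, 241, 241, 242, 242, 242, 237, 223, 222, 225, 239, 240, 238, 184, 69, 70, 52, 51, 50]
321 [17, 31, 121, 78, 243, 240, 240, 241, 237, 175, 124, 101, 98, 99, 102, 111, 146, 206, 211, 72, 110, 57, 51, 49]
324 [18, 55, 212, 205, 240, 240, 241, 215, 114, 120, 135, 151, 171, 177, 170, 147, 133, 123, 128, 167, 177, 54, 49, 48]
327 [18, 62, 240, 239, 239, 233, 186, 172, 202, 219, 223, 224, 220, 218, 217, 217, 212, 203, 183, 156, 129, 52, 50, 49]
330 [16, 96, 225, 237, 194, 178, 223, 228, 219, 183, 152, 134, 124, 119, 126, 133, 149, 173, 203, 209, 201, 57, 48, 47]
335 [12, 96, 158, 190, 229, 217, 126, 93, 97, 102, 108, 108, 111, 112, 112, 111, 111, 111, 108, 105, 135, 49, 47, 45]
340 [17, 84, 213, 227, 166, 87, 94, 97, 101, 106, 110, 107, 110, 111, 110, 109, 111, 110, 107, 103, 101, 44, 47, 42]
346 [15, 37, 139, 156, 76, 90, 95, 100, 105, 106, 107, 109, 110, 111, 112, 110, 107, 103, 88, 79, 60, 40, 39, 36]
cap [0.64371755 0.19290622 0.108     ] n2 [0.65408602 0.11247018 0.096     ] n3 [0.66787424 0.03818125 0.096     ]
tips [0.59076681 0.15097655 0.0766    ] [0.51404249 0.15560407 0.0766    ]
cap [0.63953043 0.19121146 0.108     ] n2 [0.64967231 0.11439735 0.096     ] n3 [0.66204745 0.03827198 0.096     ]
```

```bash
python3 - <<'E'
from h import *
F=fnow(); d=np.array([np.cos(np.radians(10)),np.sin(np.radians(10)),0]); l=np.array([-d[1],d[0],0])
B=np.array([.5543,.1744,.0787])+.004*l
for a in (0,.03,.055,.084): print(a); go(*fork(B+a*d,10))
E
```

```text
t 8.4 fork [0.5562 0.1751 0.0796] yaw 9.88 zax [-0.001 -0.001  1.   ] q [ 19.7  25.4 -51.9 122.9  47.9  33.6  34.2] F [ 0.5  0.5 -0.6] w 0.0171
0
translation [0.0021, 0.0036, 0.0003] rot [0.0001, 0.0014, -0.0022]
0.03
translation [-0.0267, 0.0036, 0.0086] rot [0.0001, 0.0014, -0.0022]
0.055
translation [-0.0507, 0.0037, 0.0155] rot [0.0001, 0.0014, -0.0022]
0.084
translation [-0.0786, 0.0037, 0.0236] rot [0.0001, 0.0014, -0.0022]
```

Call:
play_rows:
  commands:
    - {"translation": [0.002, 0.0035, 0], "rot": [0, 0, -0.002], "claw": 0}
    - {"translation": [-0.01, 0.0035, 0.004], "rot": [0, 0, -0.002], "claw": 0}
    - {"translation": [-0.02, 0.0035, 0.0067], "rot": [0, 0, -0.002], "claw": 0}
    - {"translation": [-0.03, 0.0035, 0.0095], "rot": [0, 0, -0.002], "claw": 0}
    - {"translation": [-0.04, 0.0035, 0.0124], "rot": [0, 0, -0.002], "claw": 0}

```text
time: 9.02
tool_pos: [0.5393, 0.1753, 0.135]
eef_rot: [[-0.947, -0.173, 0.272], [-0.166, 0.985, 0.048], [-0.276, -0.0, -0.961]]
contact_force: [0.5, 0.3, -1.1]
width: 0.0171
grip_force: 78.4
```

```bash
python3 - <<'E'
from h import *
fnow(); F=fnow(); d=np.array([np.cos(np.radians(10)),np.sin(np.radians(10)),0]); l=np.array([-d[1],d[0],0])
c=get_calibration('wrist');im=snapshot('wrist');cv2.imwrite('w5.png',im[:,:,::-1])
g=cv2.cvtColor(im,cv2.COLOR_RGB2GRAY)
cv2.imwrite('pics/w5.png',cv2.resize(im[190:340,156:356,::-1],(800,600),interpolation=cv2.INTER_CUBIC))
B=np.array([.5543,.1744,.0787])+.004*l
go(*fork(B+.084*d,10))
E
```

```text
t 9.03 fork [0.5974 0.1855 0.0778] yaw 9.96 zax [-0. -0.  1.] q [ 17.6  29.4 -50.3 117.6  49.   36.1  35.4] F [ 0.5  0.3 -1.1] w 0.0171
t 9.03 fork [0.5974 0.1855 0.0778] yaw 9.96 zax [-0. -0.  1.] q [ 17.6  29.4 -50.3 117.6  49.   36.1  35.4] F [ 0.5  0.3 -1.1] w 0.0171
translation [-0.037, 0.0007, 0.01] rot [0.0003, 0.0015, -0.0015]
```

View pics/w5.png

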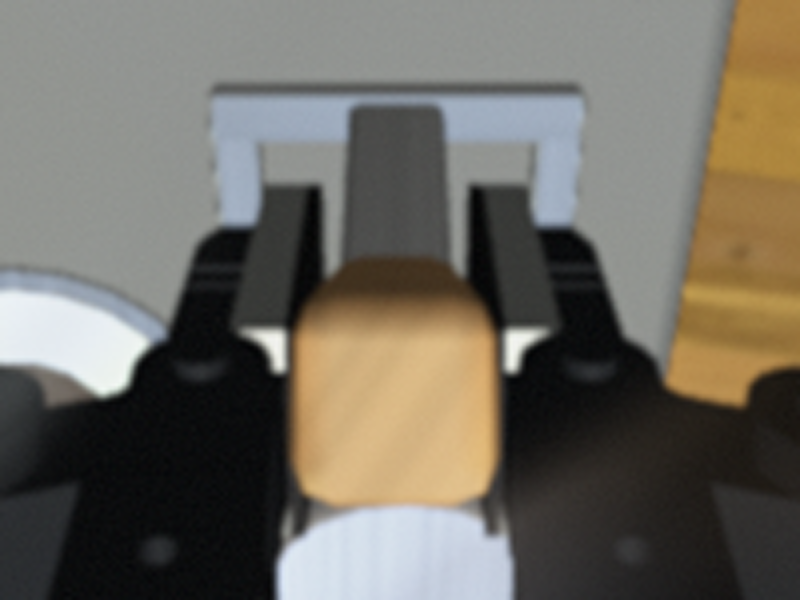

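The cap-top arc at the bottom is centred near column 402 against the fork's centre 398 — aligned. Sliding in.

Call:
play_rows:
  commands:
    - {"translation": [-0.008, 0.0007, 0.0018], "rot": [0, 0, -0.001], "claw": 0}
    - {"translation": [-0.017, 0.0007, 0.0044], "rot": [0, 0, -0.001], "claw": 0}
    - {"translation": [-0.027, 0.0007, 0.0073], "rot": [0, 0, -0.001], "claw": 0}
    - {"translation": [-0.037, 0.0007, 0.01], "rot": [0, 0, -0.001], "claw": 0}
    - {"translation": [-0.037, 0.0007, 0.01], "rot": [0, 0, -0.001], "claw": 0}

```text
time: 9.7
tool_pos: [0.5769, 0.1826, 0.1357]
eef_rot: [[-0.946, -0.174, 0.272], [-0.167, 0.985, 0.048], [-0.277, -0.0, -0.961]]
contact_force: [-0.3, -0.3, -0.7]
width: 0.0172
grip_force: 78.4
```

```bash
python3 - <<'E'
from h import *
F=fnow()
s=snapshot('scene');cv2.imwrite('s6.png',s[:,:,::-1])
for k in (.012,.024): go(*fork(F+[0,0,k],10))
P=Ro.from_euler('z',10,degrees=True).as_matrix()
print([proj('scene',F+P@[.03,q*.0275,0]).round(1) for q in (1,-1)])
cv2.imwrite('pics/s6.png',cv2.resize(s[120:210,190:310,::-1],(800,600),interpolation=cv2.INTER_CUBIC))
E
```

```text
t 9.7 fork [0.635  0.1929 0.0785] yaw 10.0 zax [-0.001 -0.     1.   ] q [ 16.3  32.6 -49.4 112.7  49.3  38.5  37.2] F [-0.3 -0.3 -0.7] w 0.0172
translation [-0.004, -0.0001, -0.0115] rot [-0.0002, 0.0001, 0.0004]
translation [-0.0074, -0.0001, -0.023] rot [-0.0002, 0.0001, 0.0004]
[array([222.7, 166.6]), array([238.2, 171.7])]
```

View pics/s6.png

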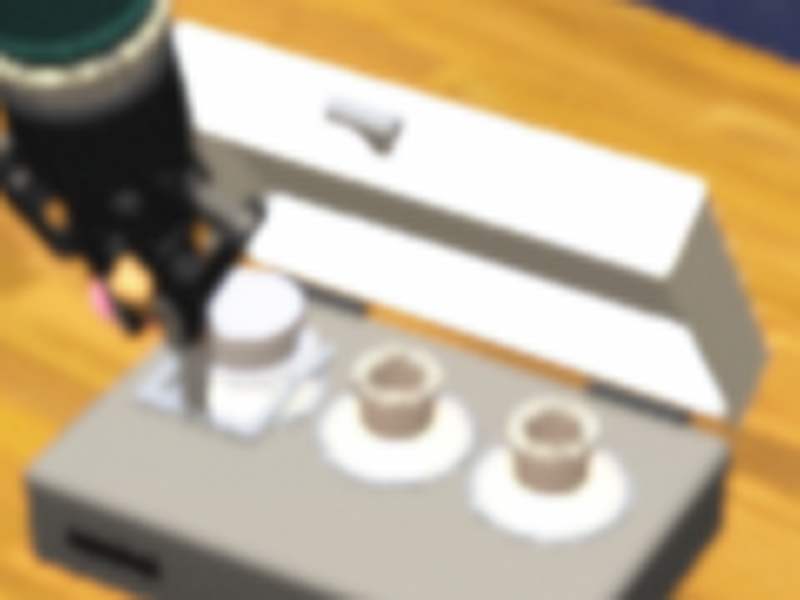

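The fork surrounds the neck, the near prong reaching past the cap under the flange at (320,360), no contact force. Pulling straight up.

Call:
play_rows:
  commands:
    - {"translation": [-0.001, 0, -0.004], "rot": [0, 0, 0], "claw": 0}
    - {"translation": [-0.002, 0, -0.0065], "rot": [0, 0, 0], "claw": 0}
    - {"translation": [-0.0027, 0, -0.009], "rot": [0, 0, 0], "claw": 0}
    - {"translation": [-0.0034, 0, -0.0115], "rot": [0, 0, 0], "claw": 0}
    - {"translation": [-0.0042, 0, -0.014], "rot": [0, 0, 0], "claw": 0}
    - {"translation": [-0.005, 0, -0.017], "rot": [0, 0, 0], "claw": 0}
    - {"translation": [-0.006, 0, -0.02], "rot": [0, 0, 0], "claw": 0}
    - {"translation": [-0.0074, 0, -0.023], "rot": [0, 0, 0], "claw": 0}
    - {"translation": [-0.0074, 0, -0.023], "rot": [0, 0, 0], "claw": 0}
    - {"translation": [-0.0074, 0, -0.023], "rot": [0, 0, 0], "claw": 0}

```text
time: 11.0
tool_pos: [0.5768, 0.1825, 0.1598]
eef_rot: [[-0.946, -0.174, 0.272], [-0.167, 0.985, 0.047], [-0.276, -0.001, -0.961]]
contact_force: [-0.4, -0.8, -1.3]
width: 0.0171
grip_force: 79.7
```

```bash
python3 - <<'E'
from h import *
F=fnow()
s=snapshot('scene');cv2.imwrite('s7.png',s[:,:,::-1])
d=np.array([np.cos(np.radians(10)),np.sin(np.radians(10)),0])
a=cv2.imread('s6.png')[150:180,212:245].astype(int); 
# cap-top blob (bright, bluish) centroid before/after
for n in ('s6','s7'):
    i=cv2.imread(n+'.png'); m=cv2.inRange(i,(205,195,190),(255,240,228)); m[:, :215]=0;m[:,242:]=0;m[:150]=0;m[185:]=0
    print(n,[ (x.tolist(),c.round(1).tolist()) for x,c in zip(*cv2.connectedComponentsWithStats(m)[2:]) if x[4]>15][1:])
go(*fork(F+[0,0,.004],10)); go(*fork(F-.12*d+[0,0,.004],10))
E
```

```text
t 11.0 fork [0.6349 0.1928 0.1026] yaw 10.02 zax [-0.     0.001  1.   ] q [ 18.2  31.  -51.7 111.7  46.4  40.7  40. ] F [-0.4 -0.8 -1.3] w 0.0171
s6 [([222, 169, 18, 16, 70], [233.0, 177.9])]
s7 [([221, 165, 17, 14, 66], [229.5, 172.4]), ([235, 173, 5, 10, 16], [237.6, 178.2])]
translation [-0.0012, -0.0001, -0.0039] rot [-0.0004, 0.0001, 0.0007]
translation [0.1142, -0.0, -0.037] rot [-0.0004, 0.0001, 0.0007]
```

```bash
python3 - <<'E'
from h import *
a=cv2.imread('s6.png');b=cv2.imread('s7.png')
T=a[158:177,222:238]
r=cv2.matchTemplate(b[140:190,210:250],T,cv2.TM_CCOEFF_NORMED); _,v,_,p=cv2.minMaxLoc(r); print('shift',p[0]+210-222,p[1]+140-158,v, 'nomove',r[18,12])
print('expected',proj('scene',np.array([.64,.192,.128]))-proj('scene',np.array([.64,.192,.108])))
E
```

```text
shift -1 -6 0.8326778411865234 nomove -0.15991245
expected [-0.18969363 -5.44757376]
```

The cap rose about 20 mm with the fork. Retreat gently.

Call:
play_rows:
  commands:
    - {"translation": [0.003, 0, -0.005], "rot": [0, 0, 0], "claw": 0}
    - {"translation": [0.01, 0, -0.007], "rot": [0, 0, 0], "claw": 0}
    - {"translation": [0.02, 0, -0.01], "rot": [0, 0, 0], "claw": 0}
    - {"translation": [0.033, 0, -0.014], "rot": [0, 0, 0], "claw": 0}
    - {"translation": [0.048, 0, -0.018], "rot": [0, 0, 0], "claw": 0}
    - {"translation": [0.064, 0, -0.023], "rot": [0, 0, 0], "claw": 0}
    - {"translation": [0.08, 0, -0.027], "rot": [0, 0, 0], "claw": 0}
    - {"translation": [0.095, 0, -0.031], "rot": [0, 0, 0], "claw": 0}
    - {"translation": [0.107, 0, -0.035], "rot": [0, 0, 0], "claw": 0}
    - {"translation": [0.114, 0, -0.037], "rot": [0, 0, 0], "claw": 0}

```text
time: 12.3
tool_pos: [0.4582, 0.1616, 0.164]
eef_rot: [[-0.946, -0.174, 0.273], [-0.168, 0.985, 0.047], [-0.277, -0.001, -0.961]]
contact_force: [-0.1, 0.3, -1.4]
width: 0.0169
grip_force: 79.7
```

```bash
python3 - <<'E'
from h import *
F=fnow()
s=snapshot('scene');cv2.imwrite('s8.png',s[:,:,::-1])
T=cv2.imread('s6.png')[158:177,222:238]
q=proj('scene',F+[.005,0,.013]); print(q)
r=cv2.matchTemplate(s[:,:,::-1].copy(),T,cv2.TM_CCOEFF_NORMED);_,v,_,p=cv2.minMaxLoc(r);print(np.array(p)+[8,9.5],v)
for k,y,x,yy in ((.05,4,.50,.08),(.06,-2,.49,-.03),(.06,-8,.49,-.15),(.05,-14.64,.495,-.262)): print(x,yy); go(*fork([x,yy,F[2]+k-.04],y))
E
```

```text
t 12.3 fork [0.5163 0.1718 0.1069] yaw 10.03 zax [-0.001  0.001  1.   ] q [ 25.4  19.5 -58.1 126.3  41.2  34.1  38.2] F [-0.1  0.3 -1.4] w 0.0169
[204.14153704 184.48058147]
[ 28.  373.5] 0.6849315166473389
0.5 0.08
translation [0.0271, -0.0814, -0.0183] rot [0.0278, 0.0001, 0.1019]
0.49 -0.03
translation [0.0513, -0.1819, -0.0355] rot [0.0567, 0.0002, 0.2025]
0.49 -0.15
translation [0.0699, -0.2941, -0.0407] rot [0.0857, 0.0003, 0.3032]
0.495 -0.262
translation [0.0844, -0.3989, -0.0343] rot [0.1177, 0.0004, 0.4146]
```

Call:
play_rows:
  commands:
    - {"translation": [0.001, -0.004, -0.001], "rot": [0.001, 0, 0.004], "claw": 0}
    - {"translation": [0.004, -0.014, -0.003], "rot": [0.005, 0, 0.016], "claw": 0}
    - {"translation": [0.009, -0.03, -0.006], "rot": [0.01, 0, 0.034], "claw": 0}
    - {"translation": [0.015, -0.052, -0.011], "rot": [0.017, 0, 0.06], "claw": 0}
    - {"translation": [0.022, -0.079, -0.016], "rot": [0.025, 0, 0.089], "claw": 0}
    - {"translation": [0.03, -0.106, -0.021], "rot": [0.033, 0, 0.119], "claw": 0}
    - {"translation": [0.038, -0.133, -0.026], "rot": [0.041, 0, 0.148], "claw": 0}
    - {"translation": [0.044, -0.157, -0.031], "rot": [0.049, 0, 0.175], "claw": 0}
    - {"translation": [0.049, -0.174, -0.034], "rot": [0.054, 0, 0.194], "claw": 0}
    - {"translation": [0.0513, -0.182, -0.0355], "rot": [0.0567, 0, 0.2025], "claw": 0}

```text
time: 13.6
tool_pos: [0.4321, -0.0293, 0.184]
eef_rot: [[-0.96, 0.038, 0.276], [0.037, 0.999, -0.01], [-0.276, 0.0, -0.961]]
contact_force: [-0.1, 0.3, -0.7]
width: 0.0168
grip_force: 79.7
```

```bash
python3 - <<'E'
from h import *
F=fnow()
s=snapshot('scene');cv2.imwrite('s9.png',s[:,:,::-1])
for p in ([.49,-.15,.12],[.495,-.262,.10]): go(*fork(p,-14.64 if p[1]<-.2 else -8))
E
```

```text
t 13.6 fork [ 0.4911 -0.0315  0.1268] yaw -2.19 zax [-0.    -0.001  1.   ] q [ 63.6  11.  -67.5 131.2  22.9  30.3  67.3] F [-0.1  0.3 -0.7] w 0.0168
translation [-0.0018, -0.1121, 0.0075] rot [0.0283, 0.0001, 0.0972]
translation [-0.0063, -0.2171, 0.0296] rot [0.0603, 0.0001, 0.2085]
```

Call:
play_rows:
  commands:
    - {"translation": [0, -0.005, 0], "rot": [0.001, 0, 0.004], "claw": 0}
    - {"translation": [0, -0.016, 0.001], "rot": [0.004, 0, 0.014], "claw": 0}
    - {"translation": [-0.001, -0.034, 0.002], "rot": [0.009, 0, 0.031], "claw": 0}
    - {"translation": [-0.001, -0.058, 0.004], "rot": [0.015, 0, 0.052], "claw": 0}
    - {"translation": [-0.002, -0.088, 0.006], "rot": [0.023, 0, 0.08], "claw": 0}
    - {"translation": [-0.003, -0.12, 0.01], "rot": [0.032, 0, 0.112], "claw": 0}
    - {"translation": [-0.004, -0.152, 0.015], "rot": [0.041, 0, 0.144], "claw": 0}
    - {"translation": [-0.005, -0.182, 0.021], "rot": [0.05, 0, 0.174], "claw": 0}
    - {"translation": [-0.006, -0.205, 0.027], "rot": [0.057, 0, 0.198], "claw": 0}
    - {"translation": [-0.0063, -0.217, 0.0296], "rot": [0.0603, 0, 0.2085], "claw": 0}

```text
time: 14.9
tool_pos: [0.4387, -0.2464, 0.1565]
eef_rot: [[-0.93, 0.252, 0.267], [0.242, 0.968, -0.068], [-0.276, 0.001, -0.961]]
contact_force: [-0.2, 0.8, -0.8]
width: 0.0173
grip_force: 79.7
```

```bash
python3 - <<'E'
from h import *
F=fnow()
s=snapshot('scene');cv2.imwrite('s10.png',s[:,:,::-1])
go(*fork([.495,-.262,.0175],-14.64))
o=telemetry.get_obs();R=np.array(o['eef_rot']); print('down in tool',-R[2])
W=np.zeros((600,800,3),np.uint8)
q=proj('scene',F).astype(int); print(q)
W[:,:400]=cv2.resize(s[q[1]-90:q[1]+60,q[0]-50:q[0]+50,::-1],(400,600),interpolation=cv2.INTER_CUBIC)
t=snapshot('top');q=proj('top',F).astype(int);W[:300,400:]=cv2.resize(t[q[1]-45:q[1]+30,q[0]-50:q[0]+50,::-1],(400,300),interpolation=cv2.INTER_CUBIC)
w=snapshot('wrist');W[300:,400:]=cv2.resize(w[:,:,::-1],(400,300))
cv2.imwrite('pics/x10.png',W)
# jar check: any cap left at the maker?
c=proj('scene',np.array([.64,.192,.108])).astype(int); print(s[c[1]-2:c[1]+3,c[0]].tolist(), cv2.imread('scene0.png')[c[1]-2:c[1]+3,c[0],::-1].tolist())
E
```

```text
t 14.9 fork [ 0.4957 -0.2611  0.0993] yaw -14.57 zax [ 0.    -0.001  1.   ] q [ 75.   21.5 -54.2 124.3  29.8  29.7  76.3] F [-0.2  0.8 -0.8] w 0.0173
translation [0.0233, -0.0002, 0.0784] rot [0.0012, -0.0002, -0.0]
down in tool [ 0.27582749 -0.00101818  0.96120662]
[333 268]
[[219, 211, 198], [231, 226, 214], [240, 235, 226], [234, 227, 210], [218, 202, 180]] [[243, 244, 249], [243, 244, 249], [243, 244, 249], [243, 244, 249], [244, 245, 249]]
```

View pics/x10.png

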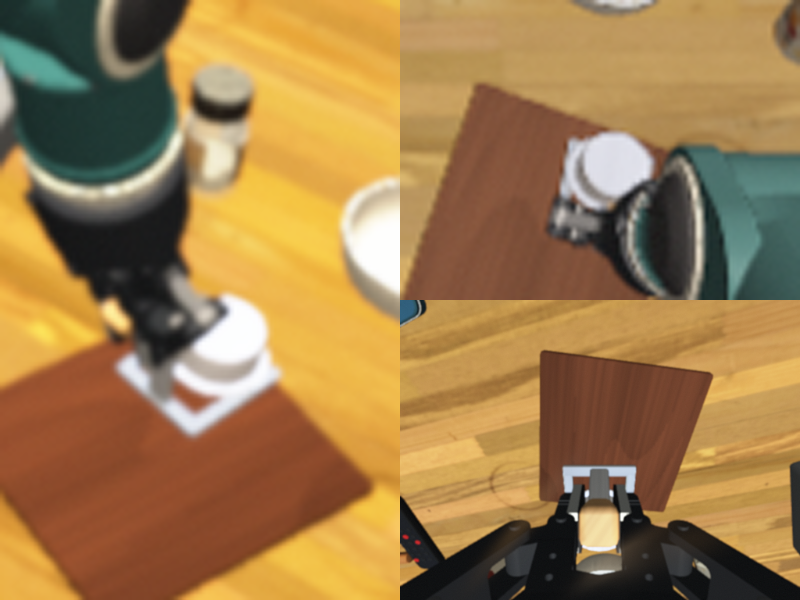

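The cap lies level on the fork (scene (220,335), top (615,165)), over the board. Lowering gently.

Call:
play_rows:
  commands:
    - {"translation": [0.001, 0, 0.004], "rot": [0, 0, 0], "claw": 0}
    - {"translation": [0.004, 0, 0.013], "rot": [0, 0, 0], "claw": 0}
    - {"translation": [0.0077, 0, 0.026], "rot": [0, 0, 0], "claw": 0}
    - {"translation": [0.0122, 0, 0.041], "rot": [0, 0, 0], "claw": 0}
    - {"translation": [0.0166, 0, 0.056], "rot": [0, 0, 0], "claw": 0}
    - {"translation": [0.02, 0, 0.067], "rot": [0, 0, 0], "claw": 0}
    - {"translation": [0.022, 0, 0.074], "rot": [0, 0, 0], "claw": 0}
    - {"translation": [0.0229, 0, 0.077], "rot": [0, 0, 0], "claw": 0}
    - {"translation": [0.0234, 0, 0.0785], "rot": [0, 0, 0], "claw": 0}
    - {"translation": [0.0234, 0, 0.0785], "rot": [0, 0, 0], "claw": 0}

```text
time: 16.3
tool_pos: [0.4383, -0.2449, 0.0754]
eef_rot: [[-0.931, 0.25, 0.268], [0.24, 0.968, -0.069], [-0.277, 0.0, -0.961]]
contact_force: [-0.6, -0.7, -2.0]
width: 0.0169
grip_force: 79.7
```

```bash
python3 - <<'E'
from h import *
F0=np.array([ 0.4957,-0.2611,0.0993]);q=proj('top',F0).astype(int)
C=onz('top',(q[0]-50+215/4,q[1]-45+163/4),.125); P=Ro.from_euler('z',-14.6,degrees=True).as_matrix(); print('cap in fork',P.T@(C-F0))
F=fnow(); o=telemetry.get_obs(); R=np.array(o['eef_rot'])
print('back along handle/tool'); print('up in tool',R.T@[0,0,1]); print('puller -x in tool',-R.T@P[:,0])
E
```

```text
cap in fork [ 0.00788148 -0.0023815   0.0257    ]
t 16.3 fork [ 0.4954 -0.2596  0.0182] yaw -14.45 zax [-0.001 -0.     1.   ] q [ 61.1  27.4 -38.9 127.8  43.8  19.1  63. ] F [-0.6 -0.7 -2. ] w 0.0169
back along handle/tool
up in tool [-2.76653549e-01  2.83826539e-04 -9.60969684e-01]
puller -x in tool [ 0.96096709  0.0024247  -0.27665209]
```

Call:
play_rows:
  commands:
    - {"translation": [0.0003, 0, 0.001], "rot": [0, 0, 0], "claw": 0}
    - {"translation": [0.0004, 0, 0.0014], "rot": [0, 0, 0], "claw": 0}
    - {"translation": [0.0004, 0, 0.0014], "rot": [0, 0, 0], "claw": 0}

```text
time: 16.68
tool_pos: [0.4383, -0.2449, 0.0742]
eef_rot: [[-0.93, 0.25, 0.268], [0.24, 0.968, -0.069], [-0.277, -0.0, -0.961]]
contact_force: [-3.2, 3.0, 5.1]
width: 0.0173
grip_force: 80.7
```

```bash
python3 -c "
from h import *
fnow()"
```

```text
t 16.68 fork [ 0.4954 -0.2596  0.0171] yaw -14.45 zax [-0.001  0.     1.   ] q [ 60.8  27.4 -38.6 127.9  44.1  18.9  62.7] F [-3.2  3.   5.1] w 0.0173
```

Contact with the board; release and withdraw.

Call:
play_rows:
  commands:
    - {"translation": [0, 0, 0], "rot": [0, 0, 0], "claw": 0.28}
    - {"translation": [0, 0, 0], "rot": [0, 0, 0], "claw": 0.4}
    - {"translation": [0, 0, 0], "rot": [0, 0, 0], "claw": 0.6}
    - {"translation": [0, 0, 0], "rot": [0, 0, 0], "claw": 0.7}
    - {"translation": [0, 0, 0], "rot": [0, 0, 0], "claw": 0.7}
    - {"translation": [0, 0, 0], "rot": [0, 0, 0], "claw": 0.7}

```text
time: 17.42
tool_pos: [0.4381, -0.2448, 0.0737]
eef_rot: [[-0.931, 0.25, 0.268], [0.24, 0.968, -0.069], [-0.276, 0.0, -0.961]]
contact_force: [-1.0, 0.5, 0.5]
width: 0.06
grip_force: 0.0
```

Call:
play_rows:
  commands:
    - {"translation": [0, 0, -0.01], "rot": [0, 0, 0], "claw": 0.7}
    - {"translation": [0, 0, -0.03], "rot": [0, 0, 0], "claw": 0.7}
    - {"translation": [0, 0, -0.06], "rot": [0, 0, 0], "claw": 0.7}
    - {"translation": [0, 0, -0.1], "rot": [0, 0, 0], "claw": 0.7}
    - {"translation": [0, 0, -0.15], "rot": [0, 0, 0], "claw": 0.7}
    - {"translation": [0, 0, -0.15], "rot": [0, 0, 0], "claw": 0.7}

```text
time: 18.18
tool_pos: [0.3975, -0.2375, 0.2201]
eef_rot: [[-0.929, 0.256, 0.269], [0.244, 0.967, -0.075], [-0.279, -0.004, -0.96]]
contact_force: [-0.2, -0.4, -0.4]
width: 0.0596
grip_force: 0.0
```

```bash
python3 - <<'E'
from h import *
o=telemetry.get_obs(); print(o['time'],np.round(o['tool_pos'],3),np.round(o['joints'],1),o['width'],o['contact_force'])
for n in ('scene','top','wrist'):
    i=snapshot(n)[:,:,::-1]; cv2.imwrite(n[0]+'11.png',i)
# cap top (bright round blob) in top view, height .043
t=cv2.imread('t11.png'); q=proj('top',np.array([.5,-.26,.043])).astype(int)
m=cv2.inRange(t,(170,170,170),(255,255,255)); M=np.zeros_like(m); M[q[1]-30:q[1]+35,q[0]-30:q[0]+30]=m[q[1]-30:q[1]+35,q[0]-30:q[0]+30]
for x,c in list(zip(*cv2.connectedComponentsWithStats(M)[2:]))[1:]:
    if x[4]>8: print(x.tolist(),c.round(1),onz('top',c,.043).round(4))
for X in ([.4954,-.2596,.043],): print(proj('top',np.array(X)))
# wide: expected cap blob, target for bar
J=frame(10,0)
for nm,p,ti in (('via',[.45,-.05,.30],10),('pre',[.59,.105,.32],15)): print(nm);go(np.array(p),frame(10,ti))
E
```

```text
18.175 [ 0.398 -0.237  0.22 ] [ 96.3  12.3 -71.2 125.3  14.5  35.4  91.6] 0.05961804390096979 [-0.21463163 -0.41743407 -0.3636623 ]
[352, 211, 22, 25, 288] [363.  220.4] [ 0.4957 -0.2545  0.043 ]
[365, 230, 9, 6, 28] [368.9 233. ] [ 0.4552 -0.2687  0.043 ]
[364.59177194 220.4757809 ]
via
translation [-0.0273, 0.1921, -0.0782] rot [-0.096, 0.1029, -0.417]
pre
translation [-0.1257, 0.3772, -0.0707] rot [-0.114, 0.017, -0.4122]
```

Cap and puller stand as placed (cap blob at (363,220), expected (364.6,220.5)). Jar-row fits give maker yaw 9.9°, hinge near (0.728,0.128,0.062); the measured bar lies 209 mm from it, as it should. To the bar.

```bash
python3 - <<'E'
from h import *
d=np.array([np.cos(np.radians(9.9)),np.sin(np.radians(9.9)),0])
bar=np.array([.6265,.1116,.244]); R=frame(9.9,15)
print('via');go(np.array([.45,-.05,.30]),frame(0,12)); print('pre'); go(bar+(.016-.07)*R[:,2],R)
E
```

```text
via
translation [-0.0273, 0.1921, -0.0782] rot [-0.061, 0.0692, -0.2458]
pre
translation [-0.1393, 0.3869, -0.042] rot [-0.1135, 0.017, -0.4105]
```

Call:
play_rows:
  commands:
    - {"translation": [-0.015, 0.03, -0.04], "rot": [-0.01, 0.01, -0.04], "claw": 0.8}
    - {"translation": [-0.02, 0.09, -0.075], "rot": [-0.03, 0.03, -0.1], "claw": 0.8}
    - {"translation": [-0.027, 0.145, -0.078], "rot": [-0.045, 0.05, -0.18], "claw": 0.8}
    - {"translation": [-0.04, 0.195, -0.078], "rot": [-0.061, 0.06, -0.245], "claw": 0.8}
    - {"translation": [-0.065, 0.25, -0.07], "rot": [-0.08, 0.05, -0.3], "claw": 0.8}
    - {"translation": [-0.09, 0.3, -0.062], "rot": [-0.095, 0.035, -0.35], "claw": 0.8}
    - {"translation": [-0.115, 0.345, -0.052], "rot": [-0.105, 0.025, -0.38], "claw": 0.8}
    - {"translation": [-0.139, 0.387, -0.042], "rot": [-0.113, 0.017, -0.41], "claw": 0.8}
    - {"translation": [-0.139, 0.387, -0.042], "rot": [-0.113, 0.017, -0.41], "claw": 0.8}
    - {"translation": [-0.139, 0.387, -0.042], "rot": [-0.113, 0.017, -0.41], "claw": 0.8}

```text
time: 19.58
tool_pos: [0.5094, 0.0894, 0.3444]
eef_rot: [[-0.941, -0.174, 0.292], [-0.166, 0.985, 0.051], [-0.296, -0.0, -0.955]]
contact_force: [-0.5, -0.1, 0.2]
width: 0.0684
grip_force: 0.0
```

```bash
python3 - <<'E'
from h import *
bar=np.array([.6265,.1116,.244]); R=frame(9.9,15)
o=telemetry.get_obs(); print(o['time'],np.round(o['tool_pos'],3),np.round(o['joints'],1),o['contact_force'])
c=get_calibration('wrist');im=snapshot('wrist')[:,:,::-1];cv2.imwrite('w12.png',im)
l=R[:,1]; print('bar',proj('wrist',bar,c).round(1),[proj('wrist',bar+s*.017*l,c).round(1) for s in (1,-1)])
g=cv2.cvtColor(im,cv2.COLOR_BGR2GRAY); v=int(proj('wrist',bar,c)[1])
for r in range(max(0,v-24),min(384,v+25),6): print(r,g[r,200:316:5].tolist())
go(bar+(.016)*R[:,2],R)
E
```

```text
19.575 [0.509 0.089 0.344] [ 93.7 -17.5 -89.8 110.9 -26.   54.2 113.9] [-0.48857774 -0.10262764  0.16454921]
bar [256.4 272.5] [array([274.4, 272.6]), array([238.4, 272.5])]
248 [217, 220, 221, 221, 221, 221, 221, 221, 221, 220, 221, 221, 221, 221, 222, 220, 222, 220, 221, 222, 221, 220, 221, 220]
254 [181, 174, 170, 176, 172, 169, 174, 172, 166, 165, 173, 170, 166, 176, 176, 173, 168, 189, 188, 186, 186, 189, 186, 187]
260 [220, 220, 221, 221, 221, 221, 221, 220, 220, 221, 221, 222, 221, 221, 221, 221, 221, 220, 221, 221, 221, 221, 221, 220]
266 [222, 221, 220, 221, 221, 221, 221, 221, 219, 215, 213, 53, 54, 218, 216, 217, 222, 221, 220, 220, 221, 220, 220, 221]
272 [221, 220, 221, 221, 220, 221, 220, 221, 176, 124, 120, 120, 114, 108, 107, 105, 221, 220, 220, 221, 220, 221, 221, 221]
278 [222, 221, 221, 221, 221, 220, 221, 220, 172, 145, 145, 146, 145, 145, 147, 147, 221, 221, 221, 220, 221, 221, 221, 221]
284 [221, 221, 221, 221, 221, 220, 221, 221, 220, 221, 223, 222, 222, 220, 220, 220, 220, 220, 221, 220, 220, 220, 221, 219]
290 [221, 221, 221, 220, 220, 220, 222, 222, 222, 220, 221, 221, 222, 220, 221, 221, 220, 221, 221, 221, 220, 220, 219, 218]
296 [112, 113, 114, 112, 112, 107, 107, 110, 112, 113, 111, 109, 105, 101, 96, 97, 104, 105, 103, 106, 115, 117, 123, 125]
translation [-0.0832, 0.0016, 0.1472] rot [0.0004, 0.039, 0.0015]
```

Bar seen at columns 240–277, rows 269–281: about 2 mm left of and 2.5 mm beyond prediction. But j2/j3 are at their limits, so I first straighten the arm by going outward with the tool upright.

```bash
python3 - <<'E'
from h import *
go(np.array([.60,.06,.36]),frame(9.9,0))
go(np.array([.68,.0,.36]),frame(9.9,0))
E
```

```text
translation [-0.0848, -0.0446, 0.0101] rot [0.0002, 0.3008, 0.0015]
translation [-0.1501, -0.1176, 0.0303] rot [0.0002, 0.3008, 0.0015]
```

Call:
play_rows:
  commands:
    - {"translation": [-0.02, -0.01, 0], "rot": [0, 0.15, 0.001], "claw": 0.8}
    - {"translation": [-0.05, -0.03, 0.005], "rot": [0, 0.3, 0.001], "claw": 0.8}
    - {"translation": [-0.085, -0.045, 0.01], "rot": [0, 0.3, 0.001], "claw": 0.8}
    - {"translation": [-0.12, -0.08, 0.02], "rot": [0, 0.3, 0.001], "claw": 0.8}
    - {"translation": [-0.15, -0.118, 0.03], "rot": [0, 0.3, 0.001], "claw": 0.8}
    - {"translation": [-0.15, -0.118, 0.03], "rot": [0, 0.3, 0.001], "claw": 0.8}

```text
time: 20.38
tool_pos: [0.4686, 0.0139, 0.4092]
eef_rot: [[-0.984, -0.17, 0.049], [-0.17, 0.985, 0.001], [-0.049, -0.007, -0.999]]
contact_force: [0.4, 0.1, -0.4]
width: 0.0683
grip_force: 0.0
```

```bash
python3 - <<'E'
from h import *
o=telemetry.get_obs(); print(o['time'],np.round(o['tool_pos'],3),np.round(o['joints'],1),np.round(o['dq'],1),o['eef_rot'][:,2] if hasattr(o['eef_rot'],'shape') else '')
go(np.array([.68,.0,.36]),frame(9.9,0))
E
```

```text
20.375 [0.469 0.014 0.409] [104.4 -17.6 -89.8 100.5 -18.8  77.4 117.7] [ 9.7 -0.1 -0.4 -3.6 -0.1  3.2  8.7] [ 0.04921036  0.00126144 -0.99878764]
translation [-0.2033, -0.0492, 0.0595] rot [-0.0072, 0.0487, -0.0022]
```

```bash
python3 - <<'E'
from h import *
go(np.array([.47,.13,.20]),frame(9.9,8)); go(np.array([.50,.17,.17]),frame(9.9,8))
E
```

```text
translation [-0.0109, 0.1157, 0.2092] rot [-0.0073, -0.0909, -0.0017]
translation [-0.0457, 0.1502, 0.2407] rot [-0.0073, -0.0909, -0.0017]
```

Call:
play_rows:
  commands:
    - {"translation": [0, 0.02, 0.05], "rot": [-0.007, 0, 0], "claw": 0.8}
    - {"translation": [-0.003, 0.045, 0.1], "rot": [-0.007, -0.03, 0], "claw": 0.8}
    - {"translation": [-0.006, 0.08, 0.15], "rot": [-0.007, -0.06, 0], "claw": 0.8}
    - {"translation": [-0.011, 0.116, 0.2], "rot": [-0.007, -0.09, 0], "claw": 0.8}
    - {"translation": [-0.025, 0.13, 0.22], "rot": [-0.007, -0.09, 0], "claw": 0.8}
    - {"translation": [-0.046, 0.15, 0.24], "rot": [-0.007, -0.09, 0], "claw": 0.8}
    - {"translation": [-0.046, 0.15, 0.24], "rot": [-0.007, -0.09, 0], "claw": 0.8}

```text
time: 21.25
tool_pos: [0.4063, 0.1332, 0.2488]
eef_rot: [[-0.97, -0.173, 0.17], [-0.169, 0.985, 0.036], [-0.173, 0.006, -0.985]]
contact_force: [0.1, 0.2, -0.4]
width: 0.0685
grip_force: 0.0
```

```bash
python3 - <<'E'
from h import *
o=telemetry.get_obs(); print(o['time'],np.round(o['tool_pos'],3),np.round(o['joints'],1),np.round(o['eef_rot'][:,2],3))
bar=np.array([.629,.1135,.244]); d=np.array([np.cos(np.radians(9.9)),np.sin(np.radians(9.9)),0])
for t in (8,15):
    R=frame(9.9,t); print(t); go(bar+.016*R[:,2]-.09*d,R); go(bar+.016*R[:,2],R)
E
```

```text
21.25 [0.406 0.133 0.249] [ 82.3 -17.6 -89.9 123.2 -24.3  49.  105.7] [ 0.17   0.036 -0.985]
8
translation [-0.1227, -0.058, 0.0421] rot [0.0061, 0.0344, 0.0001]
translation [-0.2113, -0.0581, 0.0577] rot [0.0061, 0.0344, 0.0001]
15
translation [-0.1246, -0.058, 0.0421] rot [0.0061, -0.0878, -0.0003]
translation [-0.2133, -0.0581, 0.0577] rot [0.0061, -0.0878, -0.0003]
```

```bash
python3 - <<'E'
from h import *
go(np.array([.44,.17,.11]),frame(9.9,10));go(np.array([.47,.2,.10]),frame(9.9,10))
E
```

```text
translation [-0.0149, 0.0296, 0.1437] rot [0.0061, -0.0005, -0.0]
translation [-0.0473, 0.0539, 0.1597] rot [0.0061, -0.0005, -0.0]
```

Call:
play_rows:
  commands:
    - {"translation": [0, 0.01, 0.05], "rot": [0.006, 0, 0], "claw": 0.8}
    - {"translation": [-0.005, 0.02, 0.1], "rot": [0.006, 0, 0], "claw": 0.8}
    - {"translation": [-0.015, 0.03, 0.144], "rot": [0.006, 0, 0], "claw": 0.8}
    - {"translation": [-0.03, 0.04, 0.15], "rot": [0.006, 0, 0], "claw": 0.8}
    - {"translation": [-0.047, 0.054, 0.16], "rot": [0.006, 0, 0], "claw": 0.8}
    - {"translation": [-0.047, 0.054, 0.16], "rot": [0.006, 0, 0], "claw": 0.8}
    - {"translation": [-0.047, 0.054, 0.16], "rot": [0.006, 0, 0], "claw": 0.8}

```text
time: 22.12
tool_pos: [0.3678, 0.1518, 0.205]
eef_rot: [[-0.965, -0.173, 0.197], [-0.168, 0.985, 0.044], [-0.201, 0.009, -0.979]]
contact_force: [-0.1, -0.1, 1.1]
width: 0.0681
grip_force: 0.0
```

```bash
python3 - <<'E'
from h import *
o=telemetry.get_obs(); print(o['time'],np.round(o['tool_pos'],3),np.round(o['joints'],1),np.round(o['eef_rot'][:,2],3))
bar=np.array([.629,.1135,.244]); d=np.array([np.cos(np.radians(9.9)),np.sin(np.radians(9.9)),0])
for t in (8,):
    R=frame(9.9,t); print(t); go(bar+.016*R[:,2]-.09*d-[0,0,.06],R); go(bar+.016*R[:,2]-.06*d,R)
E
```

```text
22.125 [0.368 0.152 0.205] [ 75.9 -17.6 -89.9 130.4 -26.6  40.6 103.2] [ 0.197  0.044 -0.979]
8
translation [-0.1522, -0.0832, 0.0681] rot [0.0092, 0.0631, 0.0]
translation [-0.1936, -0.0827, 0.0154] rot [0.0092, 0.0631, 0.0]
```

The IK is sitting on the j2/j3 limits. I'll fit a simple forward-kinematic model from the logged joint/pose pairs to find the way out.

```bash
cat > kin.py <<'E'
import numpy as np, itertools
from scipy.optimize import least_squares
from scipy.spatial.transform import Rotation as Ro
D=[([-77.063,26.786,-.665,91.828,.344,61.387,-3.226],[.1725,.6261,.2303],[[-.964,.266,0],[.266,.964,-.002],[0,-.002,-1]]),
([-43.1,-10.1,15.5,131.9,23.,45.1,33.6],[.4068,.0825,.2732],[[-.911,.248,.33],[.232,.969,-.088],[-.342,-.004,-.94]]),
([30.5,-14.6,-13.6,137.8,-18.3,31.6,108.2],[.382,-.1014,.269],[[-.874,.188,.447],[.199,.98,-.022],[-.442,.069,-.894]]),
([107.5,3.4,-75.5,139.6,-56.8,10.1,162.8],[.4057,-.2067,.2078],[[-.785,.239,.571],[.202,.971,-.129],[-.586,.014,-.81]]),
([60.2,16.5,-39.6,105.6,10.8,58.,92.1],[.47,-.2653,.2712],[[-.965,.253,.072],[.253,.967,-.005],[-.071,.013,-.997]]),
([68.9,13.,-41.4,132.5,8.2,17.1,98.1],[.406,-.2372,.1518],[[-.901,.246,.358],[.232,.969,-.082],[-.367,.009,-.93]]),
([62.3,28.4,-39.8,126.9,44.9,19.9,62.7],[.4419,-.2528,.0742],[[-.93,.253,.267],[.243,.968,-.07],[-.276,0,-.961]]),
([31.7,19.3,-61.2,123.1,36.9,36.9,46.4],[.4813,.1418,.1886],[[-.946,-.176,.272],[-.169,.984,.048],[-.276,0,-.961]]),
([16.3,32.6,-49.4,112.7,49.3,38.5,37.2],[.5769,.1826,.1357],[[-.946,-.174,.272],[-.167,.985,.048],[-.277,0,-.961]]),
([104.4,-17.6,-89.8,100.5,-18.8,77.4,117.7],[.4686,.0139,.4092],[[-.984,-.17,.049],[-.17,.985,.001],[-.049,-.007,-.999]]),
([75.9,-17.6,-89.9,130.4,-26.6,40.6,103.2],[.3678,.1518,.205],[[-.965,-.173,.197],[-.168,.985,.044],[-.201,.009,-.979]])]
def fk(q,P,S):
    q=np.radians(q); L0,L1,L2,L3,a,b,c,o1,o3,o5,o7=P
    z=lambda t:Ro.from_euler('z',t).as_matrix(); y=lambda t:Ro.from_euler('y',t).as_matrix()
    R=z(S[0]*q[0]+o1); p=np.array([0,0,L0]); R=R@y(q[1]); p=p+R@[0,0,L1]; R=R@z(S[1]*q[2]+o3); p=p+R@[a,0,0]
    R=R@y(q[3]); p=p+R@[b,0,L2]; R=R@z(S[2]*q[4]+o5)@y(q[5]); p=p+R@[c,0,0]; R=R@z(S[3]*q[6]+o7); p=p+R@[0,0,L3]; return p,R
def res(P,S):
    r=[]
    for q,p,R in D:
        pp,RR=fk(q,P,S); r+=[*(pp-p)*3,*(RR-np.array(R)).ravel()*.3]
    return r
def fit():
    best=None
    for S in itertools.product((-1,1),repeat=4):
        for o7 in (0,np.pi):
            f=least_squares(res,[.3,.35,.35,.25,0,0,0,0,0,0,o7],args=(S,),loss='soft_l1',f_scale=.05)
            if best is None or f.cost<best[0]: best=(f.cost,S,f.x)
    return best
if __name__=='__main__':
    b=fit(); print(b[0],b[1],b[2].round(4))
    for q,p,R in D: pp,RR=fk(q,b[2],b[1]); print((pp-p).round(4),np.degrees(np.arccos(min(1,(np.trace(RR.T@R)-1)/2))).round(2))
    np.savez('kin.npz',S=b[1],P=b[2])
E
python3 kin.py
```

```text
0.009944662612724859 (-1, -1, -1, -1) [ 2.8200e-01  5.2910e-01  4.6610e-01  3.0110e-01 -8.9000e-03 -1.0000e-03
  3.1000e-03 -1.3400e-02 -2.1400e-02 -1.1900e-02  1.5483e+00]
[-0.0114 -0.0097  0.0046] 1.09
[-0.0364  0.0013 -0.0023] 0.0
[-0.0094  0.0216 -0.0039] 1.67
[ 0.0046 -0.009  -0.0012] 1.63
[0.0016 0.003  0.0001] 1.74
[0.003  0.0045 0.0002] 1.31
[ 0.0023 -0.0003  0.0016] 0.0
[ 0.0064 -0.0022  0.0001] 1.86
[ 0.0036 -0.0023  0.    ] 1.46
[ 0.0101 -0.0149 -0.0004] 1.57
[ 0.0137 -0.0027  0.0012] 1.38
```

```bash
cat > sim.py <<'E'
import numpy as np
from kin import *
from scipy.optimize import lsq_linear
K=np.load('kin.npz');S=tuple(K['S']);P=K['P']
LO=np.array([-144.9,-17.6,-89.9,16,-74,8.5,-167.4]);HI=np.array([144.9,115.5,88.6,139.6,254,105.5,167.4])
def jac(q):
    p,R=fk(q,P,S);J=np.zeros((6,7))
    for i in range(7):
        e=np.zeros(7);e[i]=.01; p2,R2=fk(q+e,P,S); J[:3,i]=(p2-p)/np.radians(.01); J[3:,i]=Ro.from_matrix(R2@R.T).as_rotvec()/np.radians(.01)
    return p,R,J
def track(q,pt,Rt,n,lam=.03,w=.3,post=None,kp=0.):
    q=np.array(q,float)
    for k in range(n):
        p,R,J=jac(q); dp=pt-p; dr=Ro.from_matrix(Rt@R.T).as_rotvec()
        dp*=min(1,.03/(np.linalg.norm(dp)+1e-9)); dr*=min(1,.09/(np.linalg.norm(dr)+1e-9))
        W=np.r_[np.ones(3),np.ones(3)*w]; A=np.r_[J*W[:,None],lam*np.eye(7)]
        d0=np.zeros(7) if post is None else kp*np.radians(post-q)
        b=np.r_[W*np.r_[dp,dr],lam*d0]
        s=lsq_linear(A,b,(np.minimum(np.maximum(np.radians(LO-q),-.2),-1e-6),np.maximum(np.minimum(np.radians(HI-q),.2),1e-6)))
        q=q+np.degrees(s.x)
    return q,np.linalg.norm(pt-fk(q,P,S)[0])
E
python3 - <<'E'
from sim import *; from h import frame
Z=[62.3,28.4,-39.8,126.9,44.9,19.9,62.7]
p,R=fk(Z,P,S)
print('rise sim',track(Z,p-.15*R[:,2],R,8), 'actual [96.3 12.3 -71.2 125.3 14.5 35.4 91.6]')
for post in ([0,0,0,90,0,60,0],(LO+HI)/2,[-77,26.8,-.7,91.8,.3,61.4,-3]):
    print('post',track(Z,p-.15*R[:,2],R,8,post=np.array(post),kp=.3))
Z=[31.7,19.3,-61.2,123.1,36.9,36.9,46.4];p,R=fk(Z,P,S);p2,R2=fk(D[8][0],P,S)
print('to jar',track(Z,p2,R2,20)[0],'actual',D[8][0])
Z=D[4][0]; p2,R2=fk(D[5][0],P,S); print(track(Z,p2,R2,6)[0],D[5][0])
E
```

```text
rise sim (array([ 95.39349757,  12.76105448, -71.96015781, 124.98734011,
        15.80238816,  36.08582012,  89.57769511]), np.float64(2.3421952795141323e-05)) actual [96.3 12.3 -71.2 125.3 14.5 35.4 91.6]
post (array([ 41.00195936,   5.2223307 , -11.44776395, 124.6949763 ,
        -3.63972069,  35.11587432, 107.62384022]), np.float64(0.0023644501201965594))
post (array([100.72928568,  30.05605145, -89.89999049, 124.54310304,
        44.13600563,  46.76148825,  61.68063783]), np.float64(0.006597790850575869))
post (array([ 10.48896112,   5.27192816,  20.65573806, 124.78467426,
        -8.74318171,  35.42292507, 112.42504185]), np.float64(0.0032034070668833705))
to jar [ 16.4059668   32.6640333  -49.5610062  112.70052695  49.43205741
  38.57580679  37.0969841 ] actual [16.3, 32.6, -49.4, 112.7, 49.3, 38.5, 37.2]
[ 67.58458795  12.73250019 -39.79585596 132.50011954   6.33563225
  17.04522395  99.96391152] [68.9, 13.0, -41.4, 132.5, 8.2, 17.1, 98.1]
```

The simulated IK reproduces the robot's behaviour closely, so I search for waypoints that unwind the elbow.

```bash
cat > search.py <<'E'
from sim import *; from h import frame
from multiprocessing import Pool
from cell import telemetry
d=np.array([np.cos(np.radians(9.9)),np.sin(np.radians(9.9)),0]); H=np.array([.729,.129,.062])
def barpos(a): # bar at hood angle a
    return H-d*.2105*np.cos(a+.0666)+np.array([0,0,.2105*np.sin(a+.0666)])
def final(q,t):
    R=frame(9.9,t); m=99; E=0
    b0=np.array([.629,.1135,.244])
    seq=[(b0-.06*d,12),(b0,4)]+[(barpos(a),3) for a in (.8,.6,.4,.2,0)]
    for b,n in seq:
        q,e=track(q,b+.016*R[:,2],R,n); E=max(E,e) ; m=min(m,np.min(np.minimum(q-LO,HI-q)[[1,2,3,5,6]]))
    return q,m,E
def one(a):
    seed,q0=a; r=np.random.default_rng(seed); q=np.array(q0); W=[]
    for k in range(r.integers(1,4)):
        x=r.uniform(.4,.58); z=r.uniform(.18,.45) if x<.46 else r.uniform(.32,.45)
        w=(x,r.uniform(-.2,.35),z,r.uniform(-80,90),r.uniform(-25,15)); W.append(np.round(w,2))
        q,e=track(q,np.array(w[:3]),frame(w[3],w[4]),14)
        if e>.03: return (-9,e,W,0,q)
    t=r.choice([0,8,15]); qf,m,E=final(q,t)
    return (m-1000*max(0,E-.005),E,W,t,qf)
if __name__=='__main__':
    q0=np.array(telemetry.get_obs()['joints'])
    with Pool() as p: R=p.map(one,[(s,q0) for s in range(700)],chunksize=5)
    R.sort(key=lambda x:-x[0])
    for r in R[:4]: print(round(r[0],1),round(r[1],4),[w.tolist() for w in r[2]],r[3],r[4].round(0))
E
export OMP_NUM_THREADS=1; nproc; time timeout 400 python3 search.py
```

```text
1
25.7 0.0 [[0.4, 0.1, 0.36, 84.15, 13.53], [0.58, 0.29, 0.35, -38.78, -5.53]] 0 [  5.  32. -21. 114.  17.  37.  72.]
25.7 0.0 [[0.41, 0.07, 0.44, 87.81, 4.01], [0.58, 0.16, 0.44, -10.9, -3.72], [0.44, 0.04, 0.36, 41.71, -20.63]] 0 [ 13.  34. -32. 114.  27.  39.  64.]
25.6 0.0002 [[0.51, -0.1, 0.42, 74.09, 8.82], [0.46, -0.03, 0.34, 87.91, 11.05], [0.48, 0.34, 0.45, 77.67, 11.01]] 0 [ 16.  35. -36. 114.  30.  40.  61.]
25.6 0.0002 [[0.47, -0.06, 0.44, 84.25, 0.49]] 0 [ 17.  36. -38. 114.  32.  41.  60.]
real	0m12.070s
user	0m45.536s
sys	0m0.158s
```

```bash
python3 - <<'E'
from h import *
go(np.array([.47,-.06,.44]),frame(84,0.5))
E
```

```text
translation [-0.1103, -0.2242, -0.2194] rot [-0.1288, 0.1721, -1.2872]
```

Call:
play_rows:
  commands:
    - {"translation": [-0.014, -0.028, -0.027], "rot": [-0.016, 0.022, -0.16], "claw": 0.8}
    - {"translation": [-0.028, -0.056, -0.055], "rot": [-0.032, 0.043, -0.32], "claw": 0.8}
    - {"translation": [-0.041, -0.084, -0.082], "rot": [-0.048, 0.065, -0.48], "claw": 0.8}
    - {"translation": [-0.055, -0.112, -0.11], "rot": [-0.064, 0.086, -0.64], "claw": 0.8}
    - {"translation": [-0.069, -0.14, -0.137], "rot": [-0.08, 0.108, -0.8], "claw": 0.8}
    - {"translation": [-0.083, -0.168, -0.164], "rot": [-0.096, 0.129, -0.96], "claw": 0.8}
    - {"translation": [-0.096, -0.196, -0.192], "rot": [-0.112, 0.15, -1.12], "claw": 0.8}
    - {"translation": [-0.11, -0.224, -0.219], "rot": [-0.129, 0.172, -1.287], "claw": 0.8}
    - {"translation": [-0.11, -0.224, -0.219], "rot": [-0.129, 0.172, -1.287], "claw": 0.8}
    - {"translation": [-0.11, -0.224, -0.219], "rot": [-0.129, 0.172, -1.287], "claw": 0.8}

```text
time: 23.38
tool_pos: [0.4689, -0.0604, 0.4382]
eef_rot: [[-0.107, -0.994, -0.001], [-0.994, 0.107, 0.01], [-0.01, 0.003, -1.0]]
contact_force: [-0.1, 0.1, -0.2]
width: 0.0684
grip_force: 0.0
```

```bash
python3 - <<'E'
from h import *; from search import *
o=telemetry.get_obs(); print(o['time'],np.round(o['tool_pos'],3),np.round(o['joints'],1))
print('final from here',final(np.array(o['joints']),0))
go(np.array([.47,-.06,.44]),frame(84,0.5))
R=frame(9.9,0); b0=np.array([.629,.1135,.244])
go(b0-.06*d+[0,0,.10],R); go(b0-.06*d+.016*R[:,2],R)
E
```

```text
23.375 [ 0.469 -0.06   0.438] [ 74.   12.9 -80.   95.3  12.2  82.6 166.5]
final from here (array([ 17.2061107 ,  36.11029115, -38.3657027 , 113.95721769,
        32.33170881,  40.76763188,  58.91463144]), np.float64(25.642782308124055), np.float64(0.00022035519864354987))
translation [-0.0005, -0.0011, -0.0018] rot [0.0025, 0.0013, -0.0025]
translation [-0.1725, -0.0832, 0.0957] rot [0.0087, 0.007, 1.2908]
translation [-0.1713, -0.0835, 0.2117] rot [0.0087, 0.007, 1.2908]
```

Freed. To the pre-bar pose (tool upright, in front of the bar).

Call:
play_rows:
  commands:
    - {"translation": [-0.02, -0.01, 0.02], "rot": [0.001, 0.001, 0.16], "claw": 0.8}
    - {"translation": [-0.043, -0.021, 0.045], "rot": [0.002, 0.002, 0.32], "claw": 0.8}
    - {"translation": [-0.064, -0.031, 0.07], "rot": [0.003, 0.003, 0.48], "claw": 0.8}
    - {"translation": [-0.086, -0.042, 0.096], "rot": [0.004, 0.004, 0.64], "claw": 0.8}
    - {"translation": [-0.107, -0.052, 0.12], "rot": [0.005, 0.005, 0.8], "claw": 0.8}
    - {"translation": [-0.129, -0.063, 0.15], "rot": [0.006, 0.006, 0.96], "claw": 0.8}
    - {"translation": [-0.15, -0.073, 0.18], "rot": [0.007, 0.007, 1.12], "claw": 0.8}
    - {"translation": [-0.171, -0.0835, 0.205], "rot": [0.009, 0.007, 1.29], "claw": 0.8}
    - {"translation": [-0.171, -0.0835, 0.212], "rot": [0.009, 0.007, 1.29], "claw": 0.8}
    - {"translation": [-0.171, -0.0835, 0.212], "rot": [0.009, 0.007, 1.29], "claw": 0.8}

```text
time: 24.62
tool_pos: [0.5696, 0.1024, 0.2289]
eef_rot: [[-0.984, -0.177, 0.002], [-0.177, 0.984, -0.004], [-0.001, -0.004, -1.0]]
contact_force: [-0.5, -0.4, -0.3]
width: 0.0682
grip_force: 0.0
```

```bash
python3 - <<'E'
from h import *
d=np.array([np.cos(np.radians(9.9)),np.sin(np.radians(9.9)),0])
o=telemetry.get_obs(); print(o['time'],np.round(o['tool_pos'],3),np.round(o['joints'],1),np.round(o['contact_force'],1),o['width'])
R=frame(9.9,0); b0=np.array([.629,.1135,.244])
go(b0+.016*R[:,2],R)
c=get_calibration('wrist');im=snapshot('wrist')[:,:,::-1];cv2.imwrite('w13.png',im)
print('bar',proj('wrist',b0,c).round(1),[proj('wrist',b0+s*.017*R[:,1],c).round(1) for s in (1,-1)])
g=cv2.cvtColor(im,cv2.COLOR_BGR2GRAY); v=int(proj('wrist',b0,c)[1])
for r in range(max(0,v-24),min(384,v+40),6): print(r,g[r,160:360:8].tolist())
E
```

```text
24.625 [0.57  0.102 0.229] [ 22.9  28.6 -48.5 100.   24.2  62.4  66.5] [-0.5 -0.4 -0.3] 0.06819814453009718
translation [-0.0605, 0.0004, 0.001] rot [-0.0042, 0.0011, 0.0049]
bar [256.2 381. ] [array([290.9, 381.3]), array([221.5, 380.7])]
356 [9, 8, 8, 182, 36, 10, 11, 19, 31, 48, 62, 62, 63, 58, 50, 45, 46, 44, 39, 36, 91, 209, 24, 20, 17]
362 [10, 12, 10, 8, 12, 13, 18, 27, 42, 54, 58, 56, 49, 40, 36, 36, 34, 33, 32, 25, 24, 21, 17, 15, 16]
368 [10, 10, 11, 12, 15, 16, 25, 33, 46, 51, 48, 40, 34, 28, 28, 26, 25, 22, 23, 20, 20, 17, 13, 12, 11]
374 [12, 7, 5, 7, 11, 21, 26, 37, 43, 40, 35, 26, 23, 21, 18, 20, 20, 19, 16, 15, 10, 10, 9, 13, 9]
380 [10, 6, 10, 9, 15, 22, 28, 34, 32, 27, 21, 14, 15, 15, 16, 14, 14, 17, 13, 11, 12, 9, 10, 6, 9]
```

Call:
play_rows:
  newtons: 50
  commands:
    - {"translation": [-0.015, 0, 0.001], "rot": [-0.004, 0, 0.005], "claw": 0.8}
    - {"translation": [-0.035, 0, 0.001], "rot": [-0.004, 0, 0.005], "claw": 0.8}
    - {"translation": [-0.05, 0, 0.001], "rot": [-0.004, 0, 0.005], "claw": 0.8}
    - {"translation": [-0.0605, 0, 0.001], "rot": [-0.004, 0, 0.005], "claw": 0.8}
    - {"translation": [-0.0605, 0, 0.001], "rot": [-0.004, 0, 0.005], "claw": 0.8}

```text
time: 25.3
tool_pos: [0.6307, 0.1132, 0.2276]
eef_rot: [[-0.986, -0.169, 0.001], [-0.169, 0.986, 0.003], [-0.002, 0.002, -1.0]]
contact_force: [0.5, 0.3, 0.5]
width: 0.0687
grip_force: 0.0
```

Call:
play_rows:
  newtons: 50
  commands:
    - {"translation": [0, 0, 0], "rot": [0, 0, 0], "claw": 0.5}
    - {"translation": [0, 0, 0], "rot": [0, 0, 0], "claw": 0.35}
    - {"translation": [0, 0, 0], "rot": [0, 0, 0], "claw": 0.2}
    - {"translation": [0, 0, 0], "rot": [0, 0, 0], "claw": 0.2}
    - {"translation": [0, 0, 0], "rot": [0, 0, 0], "claw": 0.2}
    - {"translation": [0, 0, 0], "rot": [0, 0, 0], "claw": 0.2}

```text
time: 26.05
tool_pos: [0.6294, 0.1142, 0.228]
eef_rot: [[-0.985, -0.17, 0.0], [-0.17, 0.985, 0.003], [-0.001, 0.003, -1.0]]
contact_force: [-5.0, 1.6, 5.7]
width: 0.0327
grip_force: 50.4
```

```bash
python3 - <<'E'
from h import *; from search import H,d
o=telemetry.get_obs(); p=np.array(o['tool_pos']); R=np.array(o['eef_rot']); print(o['time'],p.round(4),np.round(o['joints'],1),np.round(o['contact_force'],1),o['width'],o['grip_force'])
b=p-.016*R[:,2]; v=b-H; r=np.hypot(v@d,v[2]); th=np.arctan2(v[2],-v@d); print('r',r,'angle',th-.0666)
for k in range(1,21):
    a=th*(1-k/20)+.0666*k/20; rr=r+(.2105-r)*k/20
    n=H-d*rr*np.cos(a)+[0,0,rr*np.sin(a)]; n=n+d@(0*d)+ (b-H-(v@d)*d-[0,0,v[2]]); print(k,(R.T@(n-b)).round(4).tolist(),end=' ')
E
```

```text
26.05 [0.6294 0.1142 0.228 ] [ 18.8  34.3 -46.4  91.3  26.5  65.8  66.2] [-5.   1.6  5.7] 0.0326962075498908 50.445762276649475
r 0.20803670666601437 angle 0.998900339496055
1 [0.009, -0.0, 0.0051] 2 [0.0178, -0.0001, 0.0107] 3 [0.0263, -0.0001, 0.0168] 4 [0.0345, -0.0001, 0.0232] 5 [0.0423, -0.0001, 0.0301] 6 [0.0498, -0.0002, 0.0373] 7 [0.0569, -0.0002, 0.0449] 8 [0.0637, -0.0002, 0.0529] 9 [0.07, -0.0003, 0.0611] 10 [0.076, -0.0003, 0.0698] 11 [0.0815, -0.0003, 0.0786] 12 [0.0865, -0.0004, 0.0878] 13 [0.0911, -0.0004, 0.0972] 14 [0.0952, -0.0004, 0.1068] 15 [0.0989, -0.0005, 0.1167] 16 [0.102, -0.0005, 0.1267] 17 [0.1046, -0.0005, 0.1368] 18 [0.1067, -0.0005, 0.1471] 19 [0.1084, -0.0006, 0.1575] 20 [0.1095, -0.0006, 0.1679]
```

Bar is pinched (33 mm, 50 N), hood angle about 1.0 rad. Lowering along the circle.

Call:
play_rows:
  commands:
    - {"translation": [0.009, 0, 0.0051], "rot": [0, 0, 0], "claw": 0.2}
    - {"translation": [0.0178, 0, 0.0107], "rot": [0, 0, 0], "claw": 0.2}
    - {"translation": [0.0263, 0, 0.0168], "rot": [0, 0, 0], "claw": 0.2}
    - {"translation": [0.0345, 0, 0.0232], "rot": [0, 0, 0], "claw": 0.2}
    - {"translation": [0.0423, 0, 0.0301], "rot": [0, 0, 0], "claw": 0.2}
    - {"translation": [0.0498, 0, 0.0373], "rot": [0, 0, 0], "claw": 0.2}
    - {"translation": [0.0569, 0, 0.0449], "rot": [0, 0, 0], "claw": 0.2}
    - {"translation": [0.0637, 0, 0.0529], "rot": [0, 0, 0], "claw": 0.2}
    - {"translation": [0.07, 0, 0.0611], "rot": [0, 0, 0], "claw": 0.2}
    - {"translation": [0.076, 0, 0.0698], "rot": [0, 0, 0], "claw": 0.2}

```text
time: 27.3
tool_pos: [0.5558, 0.1026, 0.1582]
eef_rot: [[-0.985, -0.171, 0.004], [-0.171, 0.985, 0.005], [-0.005, 0.004, -1.0]]
contact_force: [-2.0, 6.2, 3.9]
width: 0.033
grip_force: 51.1
```

```bash
python3 - <<'E'
from h import *; from search import H,d
o=telemetry.get_obs(); p=np.array(o['tool_pos']); R=np.array(o['eef_rot']); print(o['time'],p.round(4),np.round(o['joints'],1),np.round(o['contact_force'],1),o['width'],o['grip_force'])
b=p-.016*R[:,2]; v=b-H; r=np.hypot(v@d,v[2]); th=np.arctan2(v[2],-v@d); print('r',r,'angle',th-.0666)
for k in range(1,11):
    a=th*(1-k/10)+.0666*k/10
    n=H-d*r*np.cos(a)+[0,0,r*np.sin(a)]+(b-H-(v@d)*d-[0,0,v[2]]); print(k,(R.T@(n-b)).round(4).tolist(),end=' ')
E
```

```text
27.3 [0.5558 0.1026 0.1582] [ 21.4  32.1 -46.2 105.5  28.   54.2  62.7] [-2.   6.2  3.9] 0.032970580967524005 51.071051359176636
r 0.2080865252381461 angle 0.5028821377444225
1 [0.0055, -0.0, 0.0089] 2 [0.0105, -0.0001, 0.0181] 3 [0.015, -0.0001, 0.0275] 4 [0.0191, -0.0002, 0.0372] 5 [0.0226, -0.0002, 0.047] 6 [0.0257, -0.0003, 0.057] 7 [0.0283, -0.0003, 0.0672] 8 [0.0303, -0.0004, 0.0774] 9 [0.0318, -0.0004, 0.0878] 10 [0.0329, -0.0004, 0.0982]
```

Call:
play_rows:
  commands:
    - {"translation": [0.0055, 0, 0.0089], "rot": [0, 0, 0], "claw": 0.2}
    - {"translation": [0.0105, 0, 0.0181], "rot": [0, 0, 0], "claw": 0.2}
    - {"translation": [0.015, 0, 0.0275], "rot": [0, 0, 0], "claw": 0.2}
    - {"translation": [0.0191, 0, 0.0372], "rot": [0, 0, 0], "claw": 0.2}
    - {"translation": [0.0226, 0, 0.047], "rot": [0, 0, 0], "claw": 0.2}
    - {"translation": [0.0257, 0, 0.057], "rot": [0, 0, 0], "claw": 0.2}
    - {"translation": [0.0283, 0, 0.0672], "rot": [0, 0, 0], "claw": 0.2}
    - {"translation": [0.0303, 0, 0.0774], "rot": [0, 0, 0], "claw": 0.2}
    - {"translation": [0.0316, 0, 0.0864], "rot": [0, 0, 0], "claw": 0.2}
    - {"translation": [0.0323, 0, 0.092], "rot": [0, 0, 0], "claw": 0.2}

```text
time: 28.55
tool_pos: [0.5231, 0.0975, 0.0653]
eef_rot: [[-0.985, -0.172, 0.002], [-0.172, 0.985, 0.005], [-0.003, 0.005, -1.0]]
contact_force: [-4.5, 6.8, 2.7]
width: 0.0329
grip_force: 51.8
```

```bash
python3 - <<'E'
from h import *; from search import H,d
o=telemetry.get_obs(); p=np.array(o['tool_pos']); R=np.array(o['eef_rot']); print(o['time'],p.round(4),np.round(o['joints'],1),np.round(o['contact_force'],1),o['width'],o['grip_force'])
b=p-.016*R[:,2]; v=b-H; r=np.hypot(v@d,v[2]); th=np.arctan2(v[2],-v@d); print('r',r,'angle',th-.0666,'bar z',b[2])
E
```

```text
28.55 [0.5231 0.0975 0.0653] [ 18.2  36.7 -41.1 112.9  34.7  43.1  56.3] [-4.5  6.8  2.7] 0.032853990054215736 51.79216682910919
r 0.20914711572027767 angle 0.026006953589227805 bar z 0.08134080494283405
```

Call:
play_rows:
  commands:
    - {"translation": [0, 0, 0.002], "rot": [0, 0, 0], "claw": 0.2}
    - {"translation": [0, 0, 0.004], "rot": [0, 0, 0], "claw": 0.2}
    - {"translation": [0, 0, 0.006], "rot": [0, 0, 0], "claw": 0.2}
    - {"translation": [0, 0, 0.007], "rot": [0, 0, 0], "claw": 0.2}

```text
time: 29.05
tool_pos: [0.5225, 0.0974, 0.0584]
eef_rot: [[-0.985, -0.172, 0.0], [-0.172, 0.985, 0.005], [-0.001, 0.004, -1.0]]
contact_force: [-3.8, 6.5, 3.2]
width: 0.0325
grip_force: 51.8
```

Call:
play_rows:
  commands:
    - {"translation": [0, 0, 0.0015], "rot": [0, 0, 0], "claw": 0.2}
    - {"translation": [0, 0, 0.003], "rot": [0, 0, 0], "claw": 0.2}
    - {"translation": [0, 0, 0.0045], "rot": [0, 0, 0], "claw": 0.2}

```text
time: 29.42
tool_pos: [0.5226, 0.0974, 0.0571]
eef_rot: [[-0.985, -0.171, 0.001], [-0.171, 0.985, 0.001], [-0.001, 0.001, -1.0]]
contact_force: [-17.6, 0.3, 44.9]
width: 0.0331
grip_force: 55.9
```

Hood is on its stop (45 N). Relax, open and withdraw.

Call:
play_rows:
  commands:
    - {"translation": [0, 0, -0.002], "rot": [0, 0, 0], "claw": 0.2}
    - {"translation": [0, 0, -0.002], "rot": [0, 0, 0], "claw": 0.5}
    - {"translation": [0, 0, -0.002], "rot": [0, 0, 0], "claw": 0.8}
    - {"translation": [0, 0, -0.002], "rot": [0, 0, 0], "claw": 0.8}
    - {"translation": [0, 0, -0.002], "rot": [0, 0, 0], "claw": 0.8}
    - {"translation": [0.02, 0, -0.003], "rot": [0, 0, 0], "claw": 0.8}
    - {"translation": [0.05, 0, -0.01], "rot": [0, 0, 0], "claw": 0.8}
    - {"translation": [0.07, 0, -0.05], "rot": [0, 0, 0], "claw": 0.8}
    - {"translation": [0.07, 0, -0.1], "rot": [0, 0, 0], "claw": 0.8}
    - {"translation": [0.07, 0, -0.1], "rot": [0, 0, 0], "claw": 0.8}

```text
time: 30.68
tool_pos: [0.4565, 0.0837, 0.1571]
eef_rot: [[-0.986, -0.169, 0.008], [-0.169, 0.986, 0.002], [-0.008, 0.001, -1.0]]
contact_force: [-0.8, 0.1, 0.4]
width: 0.0685
grip_force: 0.0
```

```bash
python3 - <<'E'
from h import *; from search import H,d
o=telemetry.get_obs(); print(o['time'],np.round(o['tool_pos'],3),np.round(o['joints'],1),np.round(o['contact_force'],1),o['width'])
s=snapshot('scene');t=snapshot('top');cv2.imwrite('s14.png',s[:,:,::-1]);cv2.imwrite('t14.png',t[:,:,::-1])
# hood check: front top edge corners if closed
P=Ro.from_euler('z',9.9,degrees=True).as_matrix(); C=np.array([H[0],H[1],0])-.09*d
q=[proj('top',C+P@v).round(1) for v in ([-.09,-.135,.104],[.09,-.135,.104],[.09,.135,.104])]; print('pred',q)
m=cv2.inRange(t,(200,200,200),(255,255,255)); M=np.zeros_like(m); M[120:215,180:300]=m[120:215,180:300]
k,_,st,ct=cv2.connectedComponentsWithStats(M); i=1+np.argmax(st[1:,4]); print(st[i],ct[i],'pred centroid',proj('top',C+[0,0,.104]))
a=cv2.imread('t11.png').astype(int)[190:250,335:390];b=t[190:250,335:390,::-1].astype(int);print('board diff',np.abs(a-b).mean())
W=np.zeros((600,800,3),np.uint8); W[:, :]=cv2.resize(s[90:330,150:470,::-1],(800,600),interpolation=cv2.INTER_CUBIC); cv2.imwrite('pics/end.png',W)
E
```

```text
30.675 [0.457 0.084 0.157] [ 28.4  23.3 -50.8 118.8  24.4  48.2  63.1] [-0.8  0.1  0.4] 0.06851914629182652
pred [array([293.4, 189.3]), array([282. , 138.1]), array([198.4, 150.8])]
[ 199  140   90   64 2331] [231.17760618 165.77734878] pred centroid [244.89548367 169.62515112]
board diff 39.325959595959596
```

```bash
python3 - <<'E'
from h import *
t=cv2.imread('t14.png'); s=cv2.imread('s14.png'); s0=cv2.imread('scene0.png'); t0=cv2.imread('top0.png')
for im,n,z in ((t,'top',.043),(s,'scene',.043)):
    m=cv2.inRange(im,(170,170,170),(255,255,255)); q=proj(n,np.array([.4954,-.2596,.03])).astype(int); M=np.zeros_like(m); w=28; M[q[1]-w:q[1]+w,q[0]-w:q[0]+w]=m[q[1]-w:q[1]+w,q[0]-w:q[0]+w]
    for x,c in list(zip(*cv2.connectedComponentsWithStats(M)[2:]))[1:]:
        if x[4]>8: print(n,x.tolist(),c.round(1),onz(n,c,z).round(3),'expect',proj(n,np.array([.4954,-.2596,z])).round(1))
# bystanders: spice jar, bowl, pot patches in top view
for n,(u,v) in dict(spice=(323,152),bowl=(374,155),pot=(144,195)).items():
    a=t0[v-18:v+18,u-20:u+20]; r=cv2.matchTemplate(t[v-30:v+30,u-32:u+32],a,cv2.TM_CCOEFF_NORMED);_,mx,_,p=cv2.minMaxLoc(r);print(n,p[0]-12,p[1]-12,round(mx,3))
E
```

```text
top [362, 211, 12, 9, 48] [367.8 214.1] [ 0.516 -0.272  0.043] expect [364.6 220.5]
top [340, 221, 50, 28, 351] [358.5 232.6] [ 0.457 -0.237  0.043] expect [364.6 220.5]
scene [320, 274, 27, 34, 495] [332.9 288.5] [ 0.488 -0.271  0.043] expect [330.2 284.1]
scene [309, 288, 7, 10, 40] [312.4 292.2] [ 0.448 -0.239  0.043] expect [330.2 284.1]
spice 0 0 0.999
bowl 0 0 1.0
pot 0 0 1.0
```

Hood edges match the closed prediction. The bystanders haven't moved, and the cap's outline in the scene view starts where expected (left 320, top 274). Handing in.

```bash
python3 -c "
from cell import order
print(order.job_done())"
```

```text
the job is handed in; nothing more can be done
None
```

The job is handed in at about 31 s on the robot's clock, with no verdict returned: the cap was pulled and is lying on the puller, which stands released on the board. The hood is closed to its stop and the spice jar, bowl and cream pot have not moved; the final check of cap and hood was by image measurement, with the top view partly blocked by the arm.

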